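Vortex-mix a dilution series and rack it

ROBOT

A 6-joint arm with a two-finger parallel gripper is mounted at the origin on the work surface. World frame = base frame: x ahead of the robot, y to its left, z up, the work surface at z = 0. Lengths are in mm, angles in rad, forces in N, time in s.
With the tool pointing down it reaches from about 375 to 825 mm from the base axis. Payload 5.5 kg.
Tool frame: the origin (TCP) lies at the very end of the fingers, on their centre line; the grasp point (between the pads) lies 19 mm behind it; z points along the fingers, y is the line along which they close (so a half turn about z gives the same grasp; the last joint's range is limited). The gripper opens to 85 mm and grips with 20 to 120 N. Pads are 22 mm wide; open, the fingers measure 114 mm over their backs; the gripper's body (76 mm by 85 mm) begins 54 mm behind the grasp point. The pads swing forward as they close: fully open they stand 13 mm farther back than shut.
Start: joints at [1.294, 0.314, -0.047, 1.21, 0, 1.571], TCP at [163.964, 577.157, 231.299] pointing down, gripper open.
Joint ranges: [-2.67, 2.67], [-0.69, 1.73], [-1.03, 1.25], [-2.08, 2.16], [-1.42, 1.45], [-3.14, 3.14]. Speed limits (rad/s): [2.39, 2.39, 3.01, 3.14, 3.14, 3.14].

INTERFACE

Orientations are given as a unit quaternion [x, y, z, w].
In Python, from workcell import status, read_camera, get_calibration, env, cut_out, spot_point gives the robot as it stands.
- The arm moves only by the tool carry_out, never from a script. Its argument "plan" is text: rows parted by semicolons, each of 7 numbers parted by spaces: the shift along the tool's x, y, z in mm, then the turn, a rotation vector about the tool's x, y, z in degrees, then the opening, from 0 (shut) to 1 (fully open). In form: x y z wx wy wz hand; .... A call has 1 to 5 rows; each row shifts and turns the commanded pose from where the row before left it, along the tool's axes as they then stand; what a row does not reach is not made up. A row lasts 1/12 s, in which the tool goes at most 41.7 mm and 7.16 degrees, less where a joint would pass 70% of its speed; a pose out of reach is approached as far as the arm can. A call with a gripper value outside its range is refused whole. The fingers move at their own pace and stop on an object; "force" is the grip in N (left out, the last holds). Time passes only in rows, so rows that do not move let the fingers close. It gives the time, the measured TCP pose, the force, the opening and the grip force at its end, in the units of the state.
- status.sense(): the state, without advancing time (a new reading comes with each control period).
- read_camera(name): name is "side" or "top" or "wrist"; returns the picture (480x640x3 uint8, blue, green, red); there is no depth.
- get_calibration(name): a dict with "vertical_fov" (degrees; the focal length in pixels is half the picture's height over the tangent of half this angle, whatever the lens; pixels are square), "cx", "cy" (the principal point, pixels), "camera_from_world" (4x4, takes a point from world to camera coordinates). Camera axes: x right, y up, looking along -z (the intrinsics and any distortion apply to the point x, -y, -z); pixel columns grow to the right and rows downward; lengths in mm; the calibration is good to about 2 mm. A picture is of the moment at which its call begins: read the wrist's pose just before it. get_calibration takes no time and is no camera call; for the wrist camera it gives the pose at the moment of the call.
- env.job_done(): hands the job in; it is judged then, once.
Trained networks look in the newest picture that a camera, given by its name, has taken for a name from the list of things; names that differ only in an ending like _2 or _b are one class to them, and where a whole thing is asked for, a point or a joint stands for the part that bears it (a point fixed in the world has none). Each returns a list of dicts, best first, with "confidence" (0 to 1); they miss things now and then, are a little off and sometimes report something else, mostly with a low value. They report only what shows in the picture. A call takes as long as a camera call. They do not tell look-alikes from the thing itself.
- cut_out(label, camera): "mask" (480x640 bool, what is visible of it) and "rect" ([left, top, right, bottom] in pixels, round what is visible of it).
- spot_point(label, camera): "at" ([column, row] in pixels: a listed point, or the origin of a listed thing).
The state is a dict: "t": time; "q": joint angles; "qd": joint speeds; "joint_efforts": joint torques, N m; "ee_pos": TCP position; "tcp_rot": TCP orientation; "contact_force": force on the tool from outside, world axes, zero at the start; "ft_torque": the same for the moment, N m; "opening": finger opening in mm; "grip_force": force on a finger pad.
Only numpy, scipy, OpenCV 4.12 (cv2) and the standard library are available. Lean on these libraries where they do the work, as an engineer would, in place of code of your own. Each camera call takes 0.05 s, during which the arm holds its last target. There are 200 camera calls.

TASK

Mix every jar of the dilution series that stands on the bench, in order from the weakest to the strongest (white, yellow, orange, red, black cap; some may be missing): with the mixer's toggle at TOUCH (it may have been left off), keep hold of the jar and press it upright down on the rubber plate until the plate is all the way down, and keep it down for about three seconds. Stand each mixed jar upright in a free pocket of the blue tray, leaving the grey-capped jars already there and everything else on the bench where they are. When all are mixed, switch the mixer off.

Things in the scene. Friction and masses are not known exactly. Their poses are not given: they have to be found in the camera images.
- jar_white: closed wide-mouthed sample jar with white cap, almost clear contents (weakest): round, squat glass body 52 mm in diameter, 34 mm high, under a cap 49 mm in diameter; 48 mm high in all, 85 to 170 g. Origin: centre of its underside; z runs up its axis. Starts standing on the bench, or is absent
- jar_yellow: closed wide-mouthed sample jar with yellow cap, pale yellow contents: round, squat glass body 52 mm in diameter, 34 mm high, under a cap 49 mm in diameter; 48 mm high in all, 85 to 170 g. Origin: centre of its underside; z runs up its axis. Starts standing on the bench, or is absent
- jar_orange: closed wide-mouthed sample jar with orange cap, amber contents: round, squat glass body 52 mm in diameter, 34 mm high, under a cap 49 mm in diameter; 48 mm high in all, 85 to 170 g. Origin: centre of its underside; z runs up its axis. Starts standing on the bench, or is absent
- jar_red: closed wide-mouthed sample jar with red cap, red-brown contents: round, squat glass body 52 mm in diameter, 34 mm high, under a cap 49 mm in diameter; 48 mm high in all, 85 to 170 g. Origin: centre of its underside; z runs up its axis. Starts standing on the bench, or is absent
- jar_black: closed wide-mouthed sample jar with black cap, dark brown contents (strongest): round, squat glass body 52 mm in diameter, 34 mm high, under a cap 49 mm in diameter; 48 mm high in all, 85 to 170 g. Origin: centre of its underside; z runs up its axis. Starts standing on the bench, or is absent
- done_1: jar of the same shape and size with a grey cap and blue-grey contents, already finished: if present it stands about the middle of the tray pocket whose centre is at x = -39, y = -78 mm in the tray's frame. Origin: centre of its underside
- done_2: jar of the same shape and size with a grey cap and blue-grey contents, already finished: if present it stands about the middle of the tray pocket whose centre is at x = -39, y = 0 mm in the tray's frame. Origin: centre of its underside
- done_3: jar of the same shape and size with a grey cap and blue-grey contents, already finished: if present it stands about the middle of the tray pocket whose centre is at x = -39, y = 78 mm in the tray's frame. Origin: centre of its underside
- done_4: jar of the same shape and size with a grey cap and blue-grey contents, already finished: if present it stands about the middle of the tray pocket whose centre is at x = 39, y = -78 mm in the tray's frame. Origin: centre of its underside
- done_5: jar of the same shape and size with a grey cap and blue-grey contents, already finished: if present it stands about the middle of the tray pocket whose centre is at x = 39, y = 0 mm in the tray's frame. Origin: centre of its underside
- done_6: jar of the same shape and size with a grey cap and blue-grey contents, already finished: if present it stands about the middle of the tray pocket whose centre is at x = 39, y = 78 mm in the tray's frame. Origin: centre of its underside
- tray: blue tray fixed to the bench, 160 (x) by 238 (y) by 14 mm high, walls and floor 4 mm thick, parted by 4 mm walls of full height into 2 (along x) by 3 (along y) pockets, each 74 by 74 mm; pocket centres at x = -39 or 39 mm and y = -78, 0 or 78 mm. Origin: centre of its underside; the pocket floor is 4 mm above it
- mixer: white vortex mixer fixed to the bench, housing 190 (x) by 140 (y) mm, its flat deck 66 mm above the bench. Origin: centre of its underside, on the bench. Seen in its frame: the toggle switch at x = -65 mm, y = 0, on a black strip with a small dial and display (flat, not used); the round plate at x = 55 mm, y = 0
- mixer_plate (a joint): travel (m) of the mixer's black rubber plate, 68 mm in diameter, sprung upwards: 0 up, 0.008 fully down on its stop. Pushing straight down takes about 4 N to start and 10.4 N to reach the stop
- plate_top (a point): centre of the plate's flat top, 100 mm above the bench when up; moves with the plate; x and y axes as the mixer's
- mixer_switch (a joint): angle (rad) of the mixer's toggle switch, which falls over its middle to one side and stays at either end: -0.4 leaning to the mixer's -x side (towards the robot, white mark) is OFF, +0.4 leaning to its +x side (towards the plate, green mark) is TOUCH. It moves easily: a push of under 1 N at its tip is enough
- switch_tip (a point): middle of the top of the toggle's red paddle, 16 mm wide (y), 9 mm thick, 18 mm high on a thin stem; 36 mm from its pivot, which lies on the deck at x = -65 mm, y = 0 in the mixer's frame
- spool_blue: small spool of blue wire with blue flanges among the jars, 48 mm in diameter, 34 mm high. Origin: centre of its underside. To be left alone
- spool_copper: small spool of copper wire with pale wooden flanges among the jars, 48 mm in diameter, 34 mm high. Origin: centre of its underside. To be left alone
- tape_roll: roll of brown packing tape lying flat, 90 mm in diameter, 24 mm high. Origin: centre of its underside. To be left alone
- tub: clear tub with a blue lid, 104 mm in diameter, 72 mm high. Origin: centre of its underside. To be left alone
- mallet: wooden mallet lying flat, 215 mm long, 48 mm thick. Origin: on the bench under its handle. To be left alone
There are look-alikes about, which are no part of the job. Several things look just like the jar_orange: the one meant starts farthest from the robot's base.

How it is judged (in metres and radians):
On the way, in this order (a step that is already met when the one before it is completed fails the run):
1. the white-capped jar, held upright by the gripper, presses the mixer's plate fully down for 2 s (if this jar is present) (contact force between jar_white and mixer_plate above 8 N and z of jar_white in the frame of mixer between 0.08 and 0.0935 m and contact force between the fingers and jar_white above 2 N and angle between jar_white's own z axis and vertical below 0.2 rad), for 2 s.
2. the yellow-capped jar, held upright by the gripper, presses the mixer's plate fully down for 2 s (if this jar is present) (contact force between jar_yellow and mixer_plate above 8 N and z of jar_yellow in the frame of mixer between 0.08 and 0.0935 m and contact force between the fingers and jar_yellow above 2 N and angle between jar_yellow's own z axis and vertical below 0.2 rad), for 2 s.
3. the orange-capped jar, held upright by the gripper, presses the mixer's plate fully down for 2 s (if this jar is present) (contact force between jar_orange and mixer_plate above 8 N and z of jar_orange in the frame of mixer between 0.08 and 0.0935 m and contact force between the fingers and jar_orange above 2 N and angle between jar_orange's own z axis and vertical below 0.2 rad), for 2 s.
4. the red-capped jar, held upright by the gripper, presses the mixer's plate fully down for 2 s (if this jar is present) (contact force between jar_red and mixer_plate above 8 N and z of jar_red in the frame of mixer between 0.08 and 0.0935 m and contact force between the fingers and jar_red above 2 N and angle between jar_red's own z axis and vertical below 0.2 rad), for 2 s.
5. the black-capped jar, held upright by the gripper, presses the mixer's plate fully down for 2 s (if this jar is present) (contact force between jar_black and mixer_plate above 8 N and z of jar_black in the frame of mixer between 0.08 and 0.0935 m and contact force between the fingers and jar_black above 2 N and angle between jar_black's own z axis and vertical below 0.2 rad), for 2 s.
6. after that, the mixer is switched back to OFF (value of joint mixer_switch below -0.25 rad), for 0.2 s.
At the end, for the whole second after the job is handed in: Every coloured-cap jar that was present stands released and still, upright (within 0.15 rad) on the floor of a tray pocket, and the mixer's switch is at OFF (below -0.25 rad) (z of jar_white in the frame of tray between 0 and 0.01 m and x of jar_white in the frame of tray between -0.078 and 0.078 m and y of jar_white in the frame of tray between -0.117 and 0.117 m and angle between each of jar_white, jar_yellow, jar_orange, jar_red, jar_black's own z axis and vertical below 0.15 rad and linear speed of each of jar_white, jar_yellow, jar_orange, jar_red, jar_black below 0.02 m/s and z of jar_yellow in the frame of tray between 0 and 0.01 m and x of jar_yellow in the frame of tray between -0.078 and 0.078 m and y of jar_yellow in the frame of tray between -0.117 and 0.117 m and z of jar_orange in the frame of tray between 0 and 0.01 m and x of jar_orange in the frame of tray between -0.078 and 0.078 m and y of jar_orange in the frame of tray between -0.117 and 0.117 m and z of jar_red in the frame of tray between 0 and 0.01 m and x of jar_red in the frame of tray between -0.078 and 0.078 m and y of jar_red in the frame of tray between -0.117 and 0.117 m and z of jar_black in the frame of tray between 0 and 0.01 m and x of jar_black in the frame of tray between -0.078 and 0.078 m and y of jar_black in the frame of tray between -0.117 and 0.117 m and value of joint mixer_switch below -0.25 rad); the robot touches nothing.
It fails at once if the plate is pushed down while the mixer's switch is at OFF (value of joint mixer_plate above 0.005 m and value of joint mixer_switch below 0 rad).
It fails at once if a finished grey-capped jar is taken out of its place, pushed more than 35 mm or tipped over (distance of any of done_1, done_2, done_3, done_4, done_5, done_6 from where it was at the start of the episode above 0.035 m or angle between any of done_1, done_2, done_3, done_4, done_5, done_6's own z axis and vertical above 0.6 rad).
It fails at once if a bystander (spools, tape roll, tub, mallet) is moved more than 40 mm (distance of any of spool_blue, spool_copper, tape_roll, tub, mallet from where it was at the start of the episode above 0.04 m).
Of jar_white, jar_yellow, jar_orange, jar_red, jar_black only 3 to 4 are there at a start; the rules pass over those that are not, and their reading is None.
Of done_1, done_2, done_3, done_4, done_5, done_6 only 1 to 2 are there at a start; the rules pass over those that are not, and their reading is None.
At some moment in a run one of jar_white, jar_yellow, jar_orange, jar_red, jar_black may be knocked a few centimetres aside while the robot is not near it.
It also fails if it takes over 210 s, if anything falls off the work surface, if the arm or the gripper's body presses on something with over 40 N, if the wrist force passes 120 N, or if a joint passes its speed limit or range.

## Working session

There is one attempt and no reset: what is moved stays moved. The work goes in short steps, Python scripts to look and compute and a tool call to move; the robot and the scene stay as the last step left them, time stands still between calls to the robot, and variables do not carry over. Pictures are saved under pics/ and viewed, at most 14 in all, crops included, and the job is handed in when it is done.

Besides the shell and the picture viewer there is one more tool, called as name(argument=value, ...) on one line, values as JSON. carry_out: Moves the arm, as the interface text tells. Its arguments: {"type":"object","properties":{"plan":{"type":"string"},"force":{"type":"number"}},"required":["plan"]}

```bash
ls; mkdir -p pics
python3 - <<'E'
from workcell import status, read_camera, get_calibration
import cv2
s=status.sense(); print({k:s[k] for k in s})
for n in ("side","top","wrist"):
    cv2.imwrite(f"pics/{n}0.png",read_camera(n)); print(n,get_calibration(n))
E
```

```text
pics
{'t': 0.0, 'q': array([ 1.29396551e+00,  3.14225922e-01, -4.80790681e-02,  1.21018090e+00,
       -2.08016035e-06,  1.57080969e+00]), 'qd': array([-0.00125148,  0.00045907, -0.00123484,  0.00045709, -0.00015608,
       -0.00057978]), 'joint_efforts': array([-1.85060482e-03, -5.39581883e+01,  3.39755487e+01,  1.90921070e-02,
       -4.10952373e-05, -2.18587456e-05]), 'ee_pos': array([163.82978882, 576.60671262, 230.43461715]), 'tcp_rot': array([ 1.37980415e-01,  9.90434597e-01, -8.36848497e-04, -1.15522357e-04]), 'contact_force': array([0.4379201 , 0.63820351, 0.28497327]), 'ft_torque': array([-0.01583037,  0.05408088,  0.01958111]), 'grip_force': 0.0, 'opening': 85.4742780179702}
side {'vertical_fov': 57.32921341472183, 'cx': 319.2256488378072, 'cy': 245.6822903319556, 'camera_from_world': array([[ 8.82546811e-01, -4.70181812e-01,  6.33949099e-03,
        -5.02839654e+02],
       [ 2.84902064e-01,  5.45398901e-01,  7.88270799e-01,
        -1.87842224e+02],
       [-3.74088144e-01, -6.93879746e-01,  6.15295829e-01,
        -9.24069951e+02],
       [ 0.00000000e+00,  0.00000000e+0
[... 257 characters left out ...]
027738e-01,  2.37118923e-02,  1.31536191e-01,
        -5.41736323e+02],
       [-1.32015901e-01,  1.99425785e-02,  9.91046969e-01,
        -1.10774705e+03],
       [ 0.00000000e+00,  0.00000000e+00,  0.00000000e+00,
         1.00000000e+00]])}
wrist {'vertical_fov': 63.166806648448976, 'cx': 316.2056808918008, 'cy': 233.45515645311977, 'camera_from_world': array([[ 2.72760092e-01,  9.62081604e-01, -9.58394234e-04,
        -6.00982066e+02],
       [-9.28660399e-01,  2.63024288e-01, -2.61549398e-01,
         3.43184199e+01],
       [-2.51379784e-01,  7.22302608e-02,  9.65189615e-01,
        -3.78289250e+02],
       [ 0.00000000e+00,  0.00000000e+00,  0.00000000e+00,
         1.00000000e+00]])}
```

View pics/top0.png

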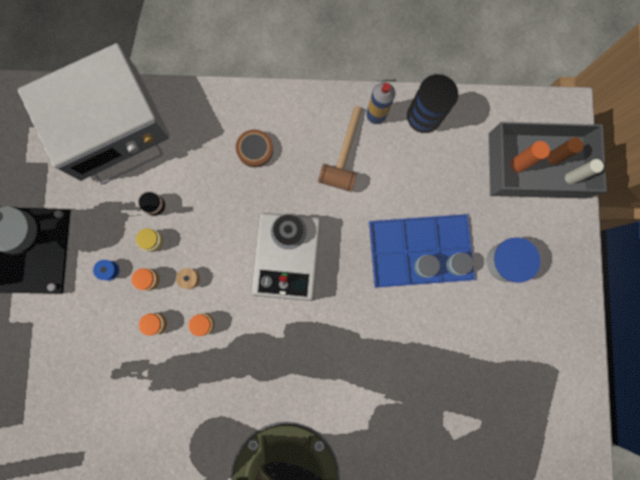

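View pics/side0.png

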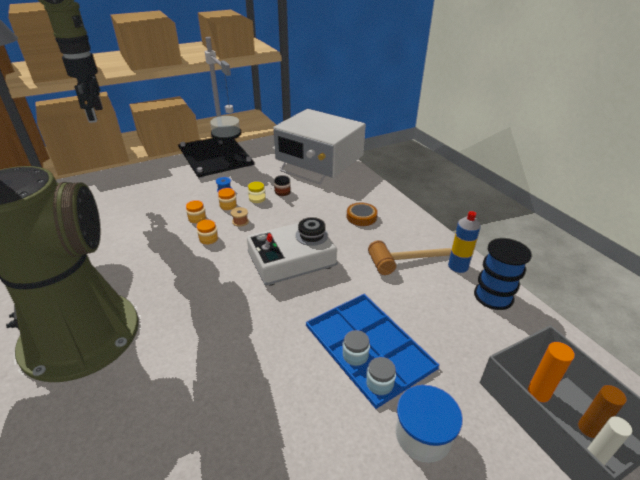

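The top view shows black (151,203), yellow (148,238), three orange caps (144,279), (151,324), (201,324), the blue spool (105,270) and the copper spool (188,278). The mixer's plate is at (289,230) and its toggle at (284,281). The tray is around (423,250), with grey jars at (427,265) and (460,263). I see no white or red jar. The farthest orange should be the one at (144,279).

```bash
cat > h.py <<'E'
import numpy as np, cv2
from workcell import status, read_camera, get_calibration, cut_out, spot_point
def ray(cal,px):
    f=240/np.tan(np.radians(cal["vertical_fov"]/2)); M=cal["camera_from_world"]; R=M[:3,:3]
    d=R.T@np.array([(px[0]-cal["cx"])/f,-(px[1]-cal["cy"])/f,-1.]); return -R.T@M[:3,3], d/np.linalg.norm(d)
def onplane(cal,px,z):
    o,d=ray(cal,px); return o+d*(z-o[2])/d[2]
def proj(cal,p):
    f=240/np.tan(np.radians(cal["vertical_fov"]/2)); c=cal["camera_from_world"]@np.append(p,1)
    return np.array([cal["cx"]-f*c[0]/c[2], cal["cy"]+f*c[1]/c[2]])
def tri(rs):
    A=np.zeros((3,3));b=np.zeros(3)
    for o,d in rs:
        P=np.eye(3)-np.outer(d,d); A+=P; b+=P@o
    p=np.linalg.solve(A,b); return p, max(np.linalg.norm((np.eye(3)-np.outer(d,d))@(p-o)) for o,d in rs)
E
python3 - <<'E'
from h import *
C={n:get_calibration(n) for n in("top","side")}
for n in C: read_camera(n)
np.set_printoptions(precision=1,suppress=True)
for l in "jar_white jar_yellow jar_orange jar_red jar_black done_1 tray mixer plate_top switch_tip spool_blue spool_copper".split():
    P={n:[r for r in spot_point(l,n) if r["confidence"]>.2] for n in C}
    print(l,{n:[(np.round(r["at"]).astype(int).tolist(),round(r["confidence"],2)) for r in P[n]] for n in C})
    for a in P["top"]:
        best=min(((*tri([ray(C["top"],a["at"]),ray(C["side"],b["at"])]),) for b in P["side"]),key=lambda t:t[1],default=None)
        if best: print("   ",best[0],"res %.1f"%best[1],"r %.0f"%np.hypot(*best[0][:2]), "onplane0",onplane(C["top"],a["at"],0)[:2])
print(status.sense()["t"])
E
```

```text
jar_white {'top': [], 'side': []}
jar_yellow {'top': [([151, 240], 0.95)], 'side': [([253, 198], 0.65)]}
    [525.1 338.6   0.4] res 5.2 r 625 onplane0 [530.1 337.2]
jar_orange {'top': [([146, 281], 0.9), ([204, 321], 0.84), ([156, 322], 0.56)], 'side': [([227, 207], 0.79), ([204, 238], 0.67), ([199, 223], 0.65), ([280, 191], 0.63)]}
    [435.3 345.8 -10.9] res 1.7 r 556 onplane0 [433.3 342.7]
    [334.3 202.7   3. ] res 9.0 r 391 onplane0 [343. 201.]
    [338.9 318.2 -19.2] res 1.9 r 465 onplane0 [338.  312.9]
jar_red {'top': [([423, 266], 0.37)], 'side': []}
jar_black {'top': [([157, 207], 0.83)], 'side': [([282, 190], 0.75)]}
    [610.2 325.   11.8] res 0.1 r 691 onplane0 [612.5 328.8]
done_1 {'top': [([456, 263], 0.86), ([424, 269], 0.68)], 'side': [([353, 354], 0.68), ([379, 386], 0.55)]}
    [ 491.4 -394.8   -4. ] res 1.9 r 630 onplane0 [ 492.8 -394.5]
    [ 477.5 -315.     9.4] res 1.7 r 572 onplane0 [ 476.6 -316.4]
tray {'top': [([419, 250], 0.88)], 'side': [([365, 345], 0.69)]}
    [ 520.1 -303.8    0.2] res 3.5 r 602 onplane0 [ 523.3 -305.4]
mixer {'top': [([290, 260], 0.76)], 'side': [([293, 258], 0.97), ([354, 355], 0.38), ([229, 206], 0.36)]}
    [492.3   2.   20.7] res 3.1 r 492 onplane0 [491.2   3.9]
plate_top {'top': [([289, 231], 0.77)], 'side': [([311, 224], 0.74)]}
    [546.9   3.5 105.1] res 0.9 r 547 onplane0 [561.2   8.6]
switch_tip {'top': [([282, 276], 0.47)], 'side': [([273, 234], 0.5)]}
    [448.9  14.8 100.6] res 2.5 r 449 onplane0 [451.7  21.3]
spool_blue {'top': [([109, 271], 0.96)], 'side': [([225, 190], 0.73)]}
    [456.5 430.3  -1.4] res 2.0 r 627 onplane0 [454.5 430.4]
spool_copper {'top': [([188, 278], 0.71)], 'side': [([238, 219], 0.87), ([380, 383], 0.74), ([272, 233], 0.21)]}
    [440.2 243.3   8.8] res 3.0 r 503 onplane0 [443.5 244.6]
1.45
```

Run:
```python
import cv2
a=cv2.imread("pics/top0.png")[195:335,90:330]; b=cv2.imread("pics/side0.png")[170:290,170:350]
a=cv2.resize(a,(600,350),interpolation=cv2.INTER_CUBIC); b=cv2.resize(b,(375,250),interpolation=cv2.INTER_CUBIC)
import numpy as np
c=np.zeros((600,600,3),np.uint8); c[:350]=a; c[350:,:375]=b; cv2.imwrite("pics/z.png",c)
```

```text
(no output)
```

View pics/z.png

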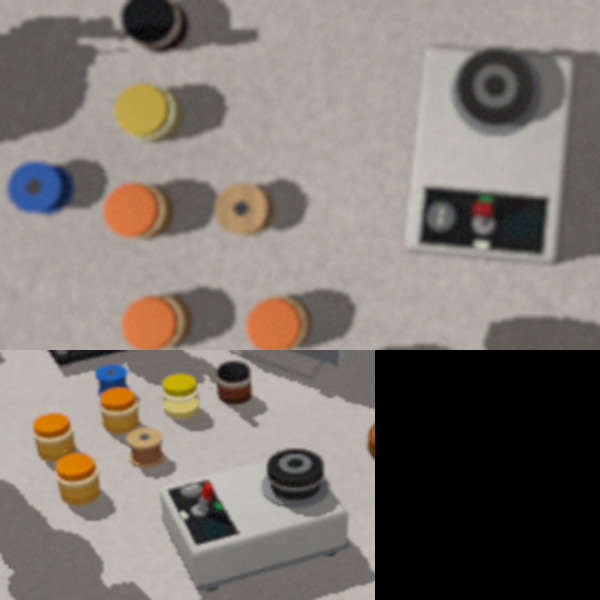

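Yellow, orange and black are present. The toggle leans towards the green mark, and the tip measures 100 mm from the plate, which also means TOUCH. Next I'll refine the positions from the colour blobs and write a move helper.

```bash
cat >> h.py <<'E'
from scipy.spatial.transform import Rotation as Ro
def go(xyz, yaw=None, s=None):
    """print shift in tool axes, to world point, and wz turn so that the closing line stands at yaw deg (mod 180)"""
    s=s or status.sense(); R=Ro.from_quat(s["tcp_rot"]).as_matrix(); p=s["ee_pos"]
    y=np.degrees(np.arctan2(R[1,1],R[0,1])); d=np.asarray(xyz,float)-p
    sh=R.T@d; w=0 if yaw is None else -((yaw-y+90)%180-90)
    print("at",p.round(1),"yaw %.1f"%y,"tilt",np.degrees(np.arccos(-R[2,2])).round(2),"-> tool shift",sh.round(1),"wz %.1f"%w,"rows>=%d"%max(np.ceil(np.linalg.norm(sh)/41),np.ceil(abs(w)/7.1)),"t",round(s["t"],2))
def blobs(img,lo,hi,amin=30):
    m=cv2.inRange(cv2.cvtColor(img,cv2.COLOR_BGR2HSV),lo,hi); n,_,st,c=cv2.connectedComponentsWithStats(m)
    return [(c[i],st[i,4]) for i in range(1,n) if st[i,4]>amin]
OR=((5,150,110),(14,255,255)); YE=((18,110,90),(30,255,255))
E
python3 - <<'E'
from h import *
np.set_printoptions(precision=1,suppress=True)
T=get_calibration("top"); img=cv2.imread("pics/top0.png"); W=get_calibration("wrist")
print("cams",-T["camera_from_world"][:3,:3].T@T["camera_from_world"][:3,3],-W["camera_from_world"][:3,:3].T@W["camera_from_world"][:3,3])
for n,r in(("or",OR),("ye",YE)):
    for c,a in blobs(img,*r): print(n,c,a,onplane(T,c,48))
g=cv2.cvtColor(img,cv2.COLOR_BGR2GRAY); sub=g[188:218,132:170]<38
v,u=np.nonzero(sub); print("black",u.mean()+132,v.mean()+188,sub.sum(),onplane(T,(u.mean()+132,v.mean()+188),48))
m=cv2.inRange(cv2.cvtColor(img,cv2.COLOR_BGR2HSV),(105,120,60),(125,255,255)); m[:,485:]=0;m[:,:360]=0;m[:205]=0;m[295:]=0
cs=max(cv2.findContours(m,cv2.RETR_EXTERNAL,cv2.CHAIN_APPROX_NONE)[0],key=cv2.contourArea)
P=np.array([onplane(T,p[0],14)[:2] for p in cs],np.float32); r=cv2.minAreaRect(P); print("tray rect",r)
k=cv2.minAreaRect(np.array([onplane(T,p[0],66)[:2] for p in max(cv2.findContours(((cv2.inRange(img,(150,150,150),(255,255,255))[200:305,245:325])),cv2.RETR_EXTERNAL,cv2.CHAIN_APPROX_NONE)[0],key=cv2.contourArea)+[[245,200]]],np.float32)); print("mixer",k)
go((525,340,230),80)
E
```

```text
cams [ 392.3  -44.3 1170.9] [100.8 596.7 374.2]
or [531.1 155.4] 571 [ 749.9 -563.5   48. ]
or [142.3 278.6] 330 [437.4 334.8  48. ]
or [149.7 324. ] 340 [336.7 311.6  48. ]
or [199.3 324.7] 339 [337.3 201.2  48. ]
ye [374.8 109.8] 113 [ 851.9 -189.5   48. ]
ye [146.6 138.3] 34 [765.8 347.3  48. ]
ye [146.3 238.5] 343 [528.9 332.   48. ]
black 150.11184210526315 202.49013157894737 304 [612.8 329.   48. ]
tray rect ((520.8356323242188, -307.38897705078125), (154.16134643554688, 235.60093688964844), 5.609721660614014)
mixer ((504.7942810058594, 15.254219055175781), (236.13946533203125, 180.43588256835938), 1.4718639850616455)
at [164.  577.2 231.3] yaw 74.1 tilt 0.0 -> tool shift [-412.1 -129.5    1.3] wz -5.9 rows>=11 t 1.45
```

carry_out(plan="-37 -12 0 0 0 -1 1; -37 -12 0 0 0 -1 1; -37 -12 0 0 0 -1 1; -37 -12 0 0 0 -1 1; -37 -12 0 0 0 -1 1", force=60)

```text
t: 1.87
ee_pos: [330.3, 473.5, 231.5]
tcp_rot: [0.094, 0.996, 0.0, 0.0]
contact_force: [-0.3, 1.1, -0.4]
opening: 85.5
grip_force: 0.0
```

carry_out(plan="-37 -12 0 0 0 -1 1; -37 -12 0 0 0 0 1; -37 -12 0 0 0 0 1; -37 -12 0 0 0 0 1; -20 0 0 0 0 0 1")

```text
t: 2.28
ee_pos: [489.5, 394.9, 231.4]
tcp_rot: [0.088, 0.996, -0.0, 0.001]
contact_force: [-0.2, 1.7, -0.6]
opening: 85.3
grip_force: 0.0
```

```bash
cat >> h.py <<'E'
def wr(name=None):
    c=get_calibration("wrist"); i=read_camera("wrist")
    if name: cv2.imwrite("pics/"+name,i)
    return c,i
E
python3 - <<'E'
from h import *
np.set_printoptions(precision=1,suppress=True)
c,i=wr("w1.png")
for n,r in(("or",OR),("ye",YE)):
    for b,a in blobs(i,*r,300): print(n,b,a,onplane(c,b,48))
for l in("jar_yellow","jar_orange","jar_black"): print(l,[(r["at"],round(r["confidence"],2),onplane(c,r["at"],0)[:2]) for r in spot_point(l,"wrist")])
go((529,332,230),80)
E
```

```text
or [168.9  35.1] 936 [338.6 309.4  48. ]
or [36.2 59.8] 2857 [337.5 203.6  48. ]
or [ 75.6 461. ] 385 [708.2 106.1  48. ]
ye [134.3 181. ] 928 [440.9 250.6  48. ]
ye [255.1 261.6] 2385 [528.1 334.8  48. ]
jar_yellow [([262.5, 252.6], 0.94, array([535.3, 333.4]))]
jar_orange [([244.6, 156.1], 0.7, array([438.8, 336.8])), ([192.1, 43.6], 0.64, array([336.1, 313. ])), ([75.1, 71.0], 0.61, array([339.6, 204.4])), ([146.7, 178.9], 0.26, array([443.5, 239.8]))]
jar_black [([279.0, 322.7], 0.82, array([614.7, 334.3]))]
at [486.3 397.6 231. ] yaw 80.1 tilt 0.04 -> tool shift [-53.4 -57.3   1. ] wz 0.1 rows>=2 t 2.48
```

View pics/w1.png

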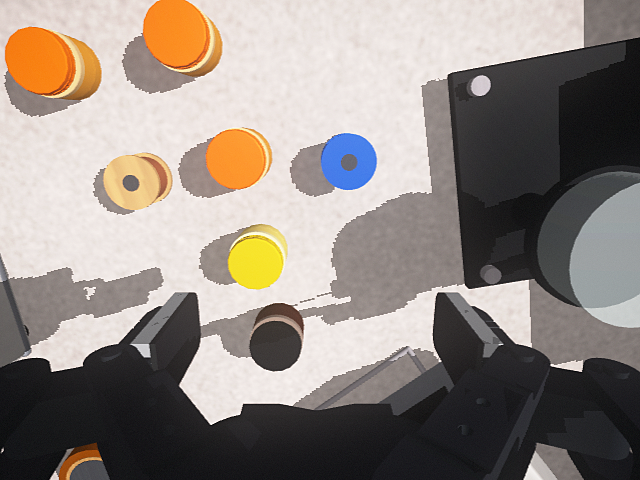

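The wrist view shows the yellow cap at (257,262), orange (236,158) and black (277,343). The yellow position agrees with the top view to 3 mm, so I'm going for the grasp.

carry_out(plan="-26 -28 0 0 0 0 1; -27 -28 0 0 0 0 1; 0 0 30 0 0 0 1; 0 0 35 0 0 0 1; 0 0 35 0 0 0 1")

```text
t: 2.9
ee_pos: [528.6, 334.5, 131.5]
tcp_rot: [0.086, 0.996, 0.001, 0.001]
contact_force: [1.3, 0.4, 0.1]
opening: 85.2
grip_force: 0.0
```

Run:
```python
from h import *
np.set_printoptions(precision=1,suppress=True)
c,i=wr("w2.png")
for b,a in blobs(i,*YE,800): print(b,a,onplane(c,b,48))
print([(r["at"],round(r["confidence"],2),onplane(c,r["at"],0)[:2]) for r in spot_point("jar_yellow","wrist")])
go((528.5,333.5,8),80)
```

```text
[312.1 240. ] 5025 [528.2 333.9  48. ]
[([314.1, 224.7], 0.59, array([530.7, 334.6]))]
at [523.6 331.9 125.7] yaw 80.2 tilt 0.61 -> tool shift [ -5.5   3.2 117.6] wz 0.2 rows>=3 t 3.0
```

carry_out(plan="0 0 30 0 0 0 1; 0 0 30 0 0 0 1; 0 0 25 0 0 0 1; 0 0 15 0 0 0 1; 0 0 0 0 0 0 1")

```text
t: 3.42
ee_pos: [526.4, 333.7, 29.8]
tcp_rot: [0.085, 0.996, -0.001, -0.002]
contact_force: [-0.1, -0.1, 0.8]
opening: 85.4
grip_force: 0.0
```

Run:
```python
from h import *
go((528.5,334,8),80)
```

```text
at [526.4 333.7  29.8] yaw 80.2 tilt 0.24 -> tool shift [-2.1  0.7 21.8] wz 0.2 rows>=1 t 3.42
```

carry_out(plan="-2 0 12 0 0 0 1; 0 0 8 0 0 0 1; 0 0 0 0 0 0 1; 0 0 0 0 0 0 0.4; 0 0 0 0 0 0 0.4")

```text
t: 3.83
ee_pos: [531.3, 333.8, 12.3]
tcp_rot: [0.086, 0.996, 0.0, 0.0]
contact_force: [-0.2, -0.4, 0.3]
opening: 63.9
grip_force: 0.0
```

carry_out(plan="0 0 0 0 0 0 0.3; 0 0 0 0 0 0 0.3; 0 0 0 0 0 0 0.3; 0 0 0 0 0 0 0.3; 0 0 0 0 0 0 0.3")

```text
t: 4.25
ee_pos: [531.6, 333.9, 12.6]
tcp_rot: [0.086, 0.996, 0.001, 0.001]
contact_force: [0.2, 0.6, 5.5]
opening: 50.0
grip_force: 62.6
```

Run:
```python
from h import *
i=read_camera("side"); cv2.imwrite("pics/s1.png",cv2.resize(i[110:260,150:350],(800,600),interpolation=cv2.INTER_CUBIC))
go((528.5,334,8),80); print(status.sense()["opening"],status.sense()["grip_force"])
```

```text
at [531.7 333.9  12.7] yaw 80.1 tilt 0.13 -> tool shift [ 3.1 -0.5  4.6] wz 0.1 rows>=1 t 4.3
50.17550479763075 62.55794405937195
```

View pics/s1.png

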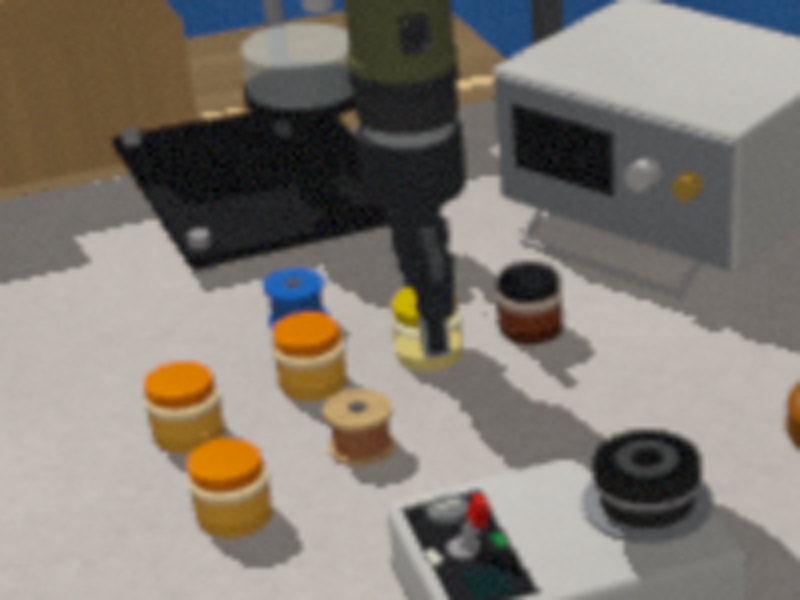

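The yellow jar is held, with the fingertips on its body about 10 mm above the bottom. The toggle's red paddle at (478,510) leans to the green mark, which is TOUCH. Now I'll lift and carry it to the plate.

carry_out(plan="0 0 -15 0 0 0 0.3; 0 0 -30 0 0 0 0.3; 0 0 -35 0 0 0 0.3; 0 0 -35 0 0 0 0.3; 0 0 -35 0 0 0 0.3")

```text
t: 4.72
ee_pos: [530.3, 333.0, 162.7]
tcp_rot: [0.086, 0.996, -0.0, -0.0]
contact_force: [1.4, 0.2, -0.7]
opening: 50.1
grip_force: 62.4
```

carry_out(plan="-4 -20 0 0 0 0 0.3; -8 -35 0 0 0 0 0.3; -8 -38 0 0 0 0 0.3; -8 -38 0 0 0 0 0.3; -8 -38 0 0 0 0 0.3")

```text
t: 5.13
ee_pos: [536.9, 159.2, 161.4]
tcp_rot: [0.086, 0.996, -0.0, 0.0]
contact_force: [0.1, 0.3, -0.2]
opening: 50.0
grip_force: 62.5
```

carry_out(plan="-8 -38 0 0 0 0 0.3; -8 -38 0 0 0 0 0.3; -8 -35 0 0 0 0 0.3; -4 -20 0 0 0 0 0.3; 0 0 0 0 0 0 0.3")

```text
t: 5.55
ee_pos: [542.2, 22.8, 161.4]
tcp_rot: [0.088, 0.996, -0.001, 0.0]
contact_force: [0.1, 0.5, -1.9]
opening: 50.1
grip_force: 62.6
```

Run:
```python
from h import *
np.set_printoptions(precision=1,suppress=True)
c,i=wr("w3.png"); T=get_calibration("top"); t=cv2.imread("pics/top0.png")
g=cv2.cvtColor(t,cv2.COLOR_BGR2GRAY)[205:252,265:312]; 
print("plate top onplane",onplane(T,(289,231),100))
for n in("plate_top","switch_tip","mixer"): print(n,[(r["at"],round(r["confidence"],2),onplane(c,r["at"],{"plate_top":100,"switch_tip":99,"mixer":0}[n])) for r in spot_point(n,"wrist")[:2]])
go((547,3.5,125),80); print(status.sense()["opening"],status.sense()["grip_force"],status.sense()["contact_force"])
```

```text
plate top onplane [546.6   4.5 100. ]
plate_top []
switch_tip [([260.6, 69.4], 0.93, array([445.6,  14. ,  99. ]))]
mixer [([291.7, 160.9], 0.7, array([498.5,  12.9,   0. ]))]
at [542.3  27.5 161.3] yaw 80.2 tilt 0.03 -> tool shift [ -8.7 -22.9  36.3] wz 0.2 rows>=2 t 5.75
50.32653762256411 62.56936311721802 [-0.3 -0.1 -0.7]
```

View pics/w3.png

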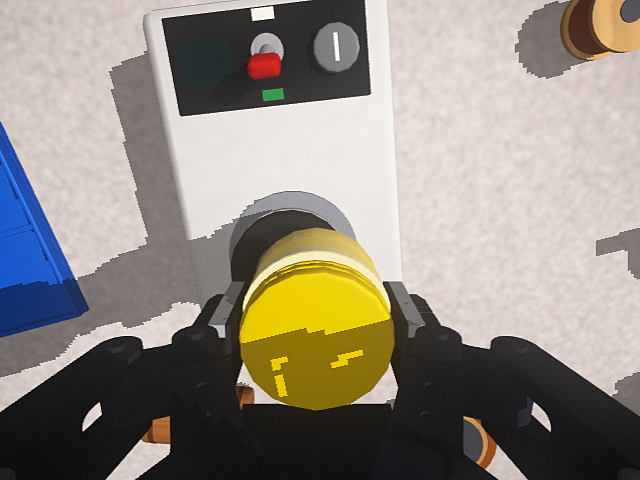

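The wrist view shows the toggle (265,66) over by the green mark and the yellow jar upright in the pads. The plate is slightly to the left, at about (290,235). I'll centre over it and press in small steps, watching the force.

carry_out(plan="-4 -11 0 0 0 0 0.3; -5 -12 5 0 0 0 0.3; 0 0 15 0 0 0 0.3; 0 0 15 0 0 0 0.3; 0 0 5 0 0 0 0.3")

```text
t: 6.17
ee_pos: [546.2, 2.2, 119.0]
tcp_rot: [0.086, 0.996, -0.0, -0.001]
contact_force: [-1.6, 0.0, -2.0]
opening: 50.3
grip_force: 62.6
```

carry_out(plan="0 0 5 0 0 0 0.3; 0 0 3 0 0 0 0.3; 0 0 3 0 0 0 0.3; 0 0 0 0 0 0 0.3; 0 0 0 0 0 0 0.3")

```text
t: 6.58
ee_pos: [547.6, 2.6, 111.0]
tcp_rot: [0.086, 0.996, -0.0, 0.0]
contact_force: [-2.4, -0.4, 3.5]
opening: 50.4
grip_force: 62.8
```

Run:
```python
from h import *
go((547,4,103),80); print(status.sense()["opening"],status.sense()["contact_force"])
```

```text
at [547.6   2.6 111. ] yaw 80.1 tilt 0.04 -> tool shift [0.8 1.3 8. ] wz 0.1 rows>=1 t 6.58
50.37300480136248 [-2.35716851 -0.40710921  3.48831539]
```

carry_out(plan="0 0 3 0 0 0 0.3; 0 0 3 0 0 0 0.3; 0 0 3 0 0 0 0.3; 0 0 0 0 0 0 0.3; 0 0 0 0 0 0 0.3")

```text
t: 7.0
ee_pos: [548.2, 2.6, 104.4]
tcp_rot: [0.086, 0.996, 0.0, 0.001]
contact_force: [-9.1, -0.2, 24.8]
opening: 50.5
grip_force: 65.0
```

carry_out(plan="0 0 1 0 0 0 0.3; 0 0 1 0 0 0 0.3; 0 0 0 0 0 0 0.3; 0 0 0 0 0 0 0.3; 0 0 0 0 0 0 0.3")

```text
t: 7.42
ee_pos: [548.3, 2.6, 104.3]
tcp_rot: [0.086, 0.996, 0.0, 0.002]
contact_force: [-14.3, -1.8, 37.7]
opening: 50.3
grip_force: 66.7
```

The plate is on its stop: z holds at 104.3 while the force rises. I'll ease off slightly and hold.

carry_out(plan="0 0 -1 0 0 0 0.3; 0 0 0 0 0 0 0.3; 0 0 0 0 0 0 0.3; 0 0 0 0 0 0 0.3; 0 0 0 0 0 0 0.3")

```text
t: 7.83
ee_pos: [548.2, 2.6, 104.4]
tcp_rot: [0.086, 0.996, 0.0, 0.002]
contact_force: [-11.3, -0.3, 31.9]
opening: 50.4
grip_force: 65.4
```

carry_out(plan="0 0 0 0 0 0 0.3; 0 0 0 0 0 0 0.3; 0 0 0 0 0 0 0.3; 0 0 0 0 0 0 0.3; 0 0 0 0 0 0 0.3")

```text
t: 8.25
ee_pos: [548.2, 2.7, 104.4]
tcp_rot: [0.086, 0.996, 0.0, 0.002]
contact_force: [-12.1, -1.1, 31.3]
opening: 50.0
grip_force: 65.4
```

carry_out(plan="0 0 0 0 0 0 0.3; 0 0 0 0 0 0 0.3; 0 0 0 0 0 0 0.3; 0 0 0 0 0 0 0.3; 0 0 0 0 0 0 0.3")

```text
t: 8.67
ee_pos: [548.3, 2.6, 104.4]
tcp_rot: [0.086, 0.996, 0.0, 0.002]
contact_force: [-12.7, -1.0, 30.9]
opening: 50.1
grip_force: 65.4
```

carry_out(plan="0 0 0 0 0 0 0.3; 0 0 0 0 0 0 0.3; 0 0 0 0 0 0 0.3; 0 0 0 0 0 0 0.3; 0 0 0 0 0 0 0.3")

```text
t: 9.08
ee_pos: [548.2, 2.6, 104.4]
tcp_rot: [0.086, 0.996, 0.0, 0.002]
contact_force: [-12.5, -1.0, 31.6]
opening: 50.2
grip_force: 65.4
```

carry_out(plan="0 0 0 0 0 0 0.3; 0 0 0 0 0 0 0.3; 0 0 0 0 0 0 0.3; 0 0 0 0 0 0 0.3; 0 0 0 0 0 0 0.3")

```text
t: 9.5
ee_pos: [548.3, 2.6, 104.4]
tcp_rot: [0.086, 0.996, 0.0, 0.002]
contact_force: [-12.0, -0.6, 31.3]
opening: 50.3
grip_force: 65.4
```

carry_out(plan="0 0 0 0 0 0 0.3; 0 0 0 0 0 0 0.3; 0 0 0 0 0 0 0.3; 0 0 0 0 0 0 0.3; 0 0 0 0 0 0 0.3")

```text
t: 9.92
ee_pos: [548.2, 2.6, 104.3]
tcp_rot: [0.086, 0.996, 0.0, 0.002]
contact_force: [-11.8, -0.3, 30.9]
opening: 49.9
grip_force: 65.4
```

carry_out(plan="0 0 0 0 0 0 0.3; 0 0 0 0 0 0 0.3; 0 0 0 0 0 0 0.3; 0 0 0 0 0 0 0.3; 0 0 0 0 0 0 0.3")

```text
t: 10.33
ee_pos: [548.2, 2.6, 104.3]
tcp_rot: [0.086, 0.996, 0.0, 0.002]
contact_force: [-11.3, -0.7, 31.2]
opening: 50.2
grip_force: 65.4
```

carry_out(plan="0 0 -10 0 0 0 0.3; 0 0 -20 0 0 0 0.3; 0 0 -20 0 0 0 0.3; 0 0 0 0 0 0 0.3; 0 0 0 0 0 0 0.3")

```text
t: 10.75
ee_pos: [548.7, 2.7, 151.2]
tcp_rot: [0.086, 0.996, 0.0, 0.002]
contact_force: [-0.0, -0.1, -1.3]
opening: 50.1
grip_force: 62.6
```

```bash
cat >> h.py <<'E'
def pocket(x,y,c=(521,-307),yaw=5.6):
    a=np.radians(yaw); return c[0]+x*np.cos(a)-y*np.sin(a), c[1]+x*np.sin(a)+y*np.cos(a)
E
python3 - <<'E'
from h import *
p=pocket(39,78); print(p); go((*p,150),50.6)
for q in((39,78),(39,0),(-39,78),(39,-78),(-39,0),(-39,-78)): print(q,np.round(pocket(*q)))
E
```

```text
(np.float64(552.2024024180777), np.float64(-225.5665297108103))
at [548.7   2.7 151.2] yaw 80.1 tilt 0.19 -> tool shift [ -42.5 -224.3    1.2] wz 29.5 rows>=6 t 10.75
(39, 78) [ 552. -226.]
(39, 0) [ 560. -303.]
(-39, 78) [ 475. -233.]
(39, -78) [ 567. -381.]
(-39, 0) [ 482. -311.]
(-39, -78) [ 490. -388.]
```

carry_out(plan="-5 -25 0 0 0 0 0.3; -7 -38 0 0 0 0 0.3; -8 -38 0 0 0 0 0.3; -8 -38 0 0 0 0 0.3; -8 -38 0 0 0 0 0.3")

```text
t: 11.17
ee_pos: [551.7, -179.2, 148.6]
tcp_rot: [0.086, 0.996, 0.0, -0.001]
contact_force: [0.0, 0.3, -0.9]
opening: 50.2
grip_force: 62.6
```

carry_out(plan="-6 -32 0 0 0 0 0.3; -1 -15 0 0 0 0 0.3; 0 0 20 0 0 0 0.3; 0 0 20 0 0 0 0.3; 0 0 0 0 0 0 0.3")

```text
t: 11.58
ee_pos: [548.0, -224.2, 105.2]
tcp_rot: [0.086, 0.996, 0.001, -0.004]
contact_force: [-1.1, 0.4, -1.9]
opening: 50.0
grip_force: 62.6
```

Run:
```python
from h import *
np.set_printoptions(precision=1,suppress=True)
c,i=wr("w4.png"); 
P=pocket(39,78); go((*P,30),80)
for q in((39,78),(-39,78),(39,0),(-39,0)):
    pts=[proj(c,(*pocket(q[0]+a,q[1]+b),14)) for a,b in((-37,-37),(37,-37),(37,37),(-37,37))]
    cv2.polylines(i,[np.array(pts,np.int32)],True,(0,255,0),1)
cv2.imwrite("pics/w4.png",i)
```

```text
at [ 548.7 -224.2  107.1] yaw 80.1 tilt 0.37 -> tool shift [-4.2 -0.9 77.1] wz 0.1 rows>=2 t 11.63
```

View pics/w4.png

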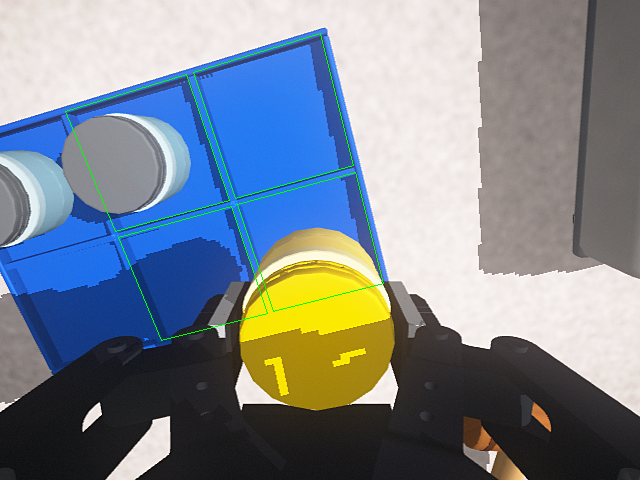

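The overlaid pocket outlines fit the tray to 1–2 px. Grey jars stand in (-39,0) and (-39,-78). Lowering the jar now.

carry_out(plan="-3 -1 25 0 0 0 0.3; 0 0 30 0 0 0 0.3; 0 0 20 0 0 0 0.3; 0 0 8 0 0 0 0.3; 0 0 0 0 0 0 0.3")

```text
t: 12.05
ee_pos: [552.8, -225.7, 25.7]
tcp_rot: [0.086, 0.996, 0.001, -0.002]
contact_force: [-0.6, 0.2, -0.7]
opening: 49.9
grip_force: 62.6
```

carry_out(plan="0 0 3 0 0 0 0.3; 0 0 2 0 0 0 0.3; 0 0 0 0 0 0 0.3; 0 0 0 0 0 0 0.3; 0 0 0 0 0 0 0.3")

```text
t: 12.47
ee_pos: [554.8, -227.2, 23.3]
tcp_rot: [0.086, 0.996, -0.0, 0.001]
contact_force: [0.9, -0.9, -1.1]
opening: 50.2
grip_force: 62.6
```

carry_out(plan="2 0 3 0 0 0 0.3; 0 0 2 0 0 0 0.3; 0 0 1 0 0 0 0.3; 0 0 0 0 0 0 0.3; 0 0 0 0 0 0 0.3")

```text
t: 12.88
ee_pos: [551.8, -226.5, 16.6]
tcp_rot: [0.086, 0.996, 0.0, -0.0]
contact_force: [-2.6, 0.7, 4.7]
opening: 50.1
grip_force: 63.2
```

Contact at 4.7 N: the jar is on the floor. Releasing, rising and turning for the orange jar.

carry_out(plan="0 0 0 0 0 0 0.8; 0 0 0 0 0 0 0.8; 0 0 0 0 0 0 0.8; 0 0 0 0 0 0 0.8; 0 0 -15 0 0 0 0.9")

```text
t: 13.3
ee_pos: [550.1, -225.7, 28.7]
tcp_rot: [0.086, 0.996, 0.001, -0.002]
contact_force: [0.3, 0.8, -0.1]
opening: 76.9
grip_force: 0.0
```

carry_out(plan="0 0 -30 0 0 0 0.9; 0 0 -35 0 0 -5 1; 0 0 -35 0 0 -7 1; 0 0 -35 0 0 -7 1; 0 0 0 0 0 -7 1")

```text
t: 13.72
ee_pos: [556.2, -228.2, 174.0]
tcp_rot: [-0.143, 0.99, -0.003, 0.005]
contact_force: [1.1, -0.1, -0.0]
opening: 85.4
grip_force: 0.0
```

carry_out(plan="0 0 0 0 0 -7 1; 0 0 0 0 0 -7 1; 0 0 0 0 0 0 1; 0 0 0 0 0 0 1; 0 0 0 0 0 0 1")

```text
t: 14.13
ee_pos: [552.1, -226.5, 166.0]
tcp_rot: [-0.259, 0.966, 0.0, -0.0]
contact_force: [-0.5, -0.7, 0.1]
opening: 85.2
grip_force: 0.0
```

Run:
```python
from h import *
np.set_printoptions(precision=1,suppress=True)
go((437.5,335.5,180),120)
T=get_calibration("top"); t=read_camera("top"); cv2.imwrite("pics/t2.png",t)
for n,r in(("or",OR),("ye",YE)):
    for c,a in blobs(t,*r,100): print(n,c,a,onplane(T,c,52 if c[0]>350 else 48))
c,i=wr("w5.png")
for b,a in blobs(i,*YE,800): print("wrist ye",b,a,onplane(c,b,52), "target",pocket(39,78))
```

```text
at [ 552.1 -226.5  166. ] yaw 120.0 tilt 0.02 -> tool shift [-181.5  544.1  -13.8] wz -0.0 rows>=14 t 14.13
or [574.7 144.9] 154 [ 777.4 -667.5   52. ]
or [540.6 151.1] 255 [ 759.7 -584.7   52. ]
or [142.4 278.6] 326 [437.3 334.6  48. ]
or [149.7 324. ] 339 [336.6 311.5  48. ]
or [199.3 324.7] 339 [337.2 201.2  48. ]
ye [376.5 110.1] 137 [ 849.7 -193.    52. ]
wrist ye [317.4 224.4] 4011 [ 549.5 -225.6   52. ] target (np.float64(552.2024024180777), np.float64(-225.5665297108103))
```

Yellow stands in its pocket at (549.5,-225.6), and the orange jar has not moved. Travelling to it.

carry_out(plan="-7 22 -10 0 0 0 1; -13 39 0 0 0 0 1; -13 39 0 0 0 0 1; -13 39 0 0 0 0 1; -13 39 0 0 0 0 1")

```text
t: 14.65
ee_pos: [513.1, -41.6, 176.2]
tcp_rot: [-0.259, 0.966, 0.0, 0.0]
contact_force: [1.2, 0.7, 0.6]
opening: 85.4
grip_force: 0.0
```

carry_out(plan="-13 39 0 0 0 0 1; -13 39 0 0 0 0 1; -13 39 0 0 0 0 1; -13 39 0 0 0 0 1; -13 39 0 0 0 0 1")

```text
t: 15.07
ee_pos: [471.3, 160.1, 176.4]
tcp_rot: [-0.259, 0.966, -0.0, 0.0]
contact_force: [1.7, 0.7, 0.4]
opening: 85.3
grip_force: 0.0
```

carry_out(plan="-13 39 0 0 0 0 1; -13 39 0 0 0 0 1; -13 39 0 0 0 0 1; -13 39 0 0 0 0 1; 0 0 0 0 0 0 1")

```text
t: 15.48
ee_pos: [437.3, 325.9, 176.3]
tcp_rot: [-0.263, 0.965, 0.002, 0.001]
contact_force: [0.1, 0.4, 0.4]
opening: 85.6
grip_force: 0.0
```

Run:
```python
from h import *
np.set_printoptions(precision=1,suppress=True)
c,i=wr("w6.png")
for b,a in blobs(i,*OR,300): print("or",b,a,onplane(c,b,48))
go((437.5,335.5,100),120)
```

```text
or [227.4  13.9] 2002 [349.9 212.   48. ]
or [374.1  82.9] 4635 [337.4 312.7  48. ]
or [326.1 227.7] 3533 [436.8 335.7  48. ]
at [437.8 322.7 176.1] yaw 120.4 tilt 0.05 -> tool shift [-6.2 11.1 76.1] wz 0.4 rows>=2 t 15.53
```

View pics/w6.png

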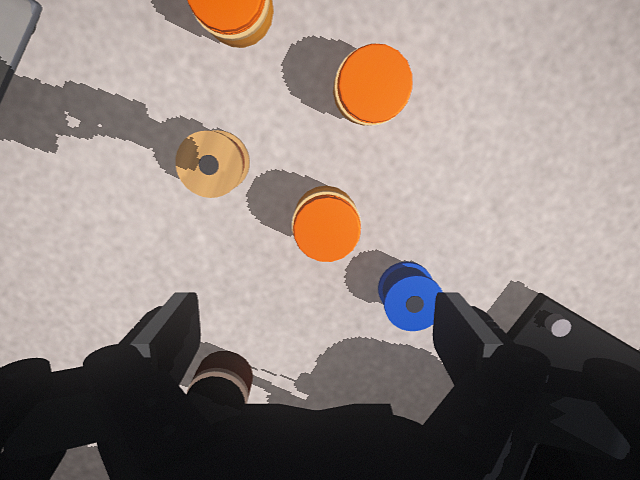

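The target orange is at (326,228), i.e. (437,336). The blue spool (413,302) and copper spool (212,163) are both clear of the finger line. Descending.

carry_out(plan="-6 12 10 0 0 0 1; 0 0 30 0 0 0 1; 0 0 30 0 0 0 1; 0 0 15 0 0 0 1; 0 0 0 0 0 0 1")

```text
t: 15.95
ee_pos: [435.5, 329.8, 87.0]
tcp_rot: [-0.259, 0.966, -0.001, -0.003]
contact_force: [-0.1, 0.1, -0.6]
opening: 85.6
grip_force: 0.0
```

Run:
```python
from h import *
np.set_printoptions(precision=1,suppress=True)
c,i=wr("w7.png")
for b,a in blobs(i,*OR,1500): print("or",b,a,onplane(c,b,48))
go((437,335.7,11),120)
```

```text
or [392.9  59.4] 10612 [337.2 312.6  48. ]
or [323.  271.4] 7255 [436.3 335.5  48. ]
at [436.6 330.7  89.1] yaw 120.0 tilt 0.27 -> tool shift [-3.2  4.2 78.1] wz 0.0 rows>=2 t 16.0
```

carry_out(plan="-2 4 25 0 0 0 1; 0 0 25 0 0 0 1; 0 0 15 0 0 0 1; 0 0 6 0 0 0 1; 0 0 0 0 0 0 1")

```text
t: 16.42
ee_pos: [437.6, 336.5, 20.0]
tcp_rot: [-0.259, 0.966, -0.0, -0.0]
contact_force: [-0.7, 0.1, -0.2]
opening: 85.4
grip_force: 0.0
```

carry_out(plan="0 0 3 0 0 0 1; 0 0 2 0 0 0 1; 0 0 0 0 0 0 1; 0 0 0 0 0 0 1; 0 0 0 0 0 0 1")

```text
t: 16.83
ee_pos: [438.1, 337.5, 16.0]
tcp_rot: [-0.26, 0.966, 0.0, 0.001]
contact_force: [-0.2, -0.4, -0.2]
opening: 85.2
grip_force: 0.0
```

carry_out(plan="0 -2 4 0 0 0 1; 0 0 0 0 0 0 0.7; 0 0 0 0 0 0 0.3; 0 0 0 0 0 0 0.3; 0 0 0 0 0 0 0.3")

```text
t: 17.25
ee_pos: [438.8, 335.6, 11.7]
tcp_rot: [-0.26, 0.966, 0.0, 0.0]
contact_force: [-0.7, -0.4, 3.7]
opening: 50.2
grip_force: 62.3
```

carry_out(plan="0 0 0 0 0 0 0.3; 0 0 0 0 0 0 0.3; 0 0 0 0 0 0 0.3; 0 0 0 0 0 0 0.3; 0 0 0 0 0 0 0.3")

```text
t: 17.67
ee_pos: [438.8, 335.6, 11.6]
tcp_rot: [-0.26, 0.966, 0.0, 0.0]
contact_force: [-1.5, -0.4, 5.0]
opening: 49.8
grip_force: 62.3
```

carry_out(plan="0 0 -15 0 0 0 0.3; 0 0 -30 0 0 0 0.3; 0 0 -35 0 0 0 0.3; 0 0 -35 0 0 0 0.3; 0 0 -35 0 0 0 0.3")

```text
t: 18.08
ee_pos: [437.9, 334.9, 162.0]
tcp_rot: [-0.26, 0.966, -0.0, -0.001]
contact_force: [0.5, 0.3, -1.9]
opening: 49.9
grip_force: 62.7
```

Run:
```python
from h import *
print(status.sense()["opening"],status.sense()["grip_force"],status.sense()["contact_force"]); go((547,4,160),120)
```

```text
49.91351160989297 62.65811204910278 [ 0.5088212   0.26502178 -1.86021038]
at [437.9 334.9 162. ] yaw 120.1 tilt 0.1 -> tool shift [  71.8 -340.9    2.2] wz 0.1 rows>=9 t 18.08
```

carry_out(plan="4 -20 0 0 0 0 0.3; 8 -38 0 0 0 0 0.3; 8 -38 0 0 0 0 0.3; 8 -38 0 0 0 0 0.3; 8 -38 0 0 0 0 0.3")

```text
t: 18.5
ee_pos: [493.7, 167.0, 160.8]
tcp_rot: [-0.26, 0.965, -0.0, -0.0]
contact_force: [1.6, 0.2, -1.8]
opening: 49.8
grip_force: 62.7
```

carry_out(plan="8 -38 0 0 0 0 0.3; 8 -38 0 0 0 0 0.3; 8 -38 0 0 0 0 0.3; 8 -36 0 0 0 0 0.3; 4 -19 0 0 0 0 0.3")

```text
t: 18.92
ee_pos: [548.1, 0.6, 160.7]
tcp_rot: [-0.259, 0.966, -0.001, -0.0]
contact_force: [-0.9, -0.5, -1.0]
opening: 50.5
grip_force: 62.8
```

carry_out(plan="0 0 15 0 0 0 0.3; 0 0 15 0 0 0 0.3; 0 0 5 0 0 0 0.3; 0 0 0 0 0 0 0.3; 0 0 0 0 0 0 0.3")

```text
t: 19.33
ee_pos: [547.1, 4.6, 126.0]
tcp_rot: [-0.26, 0.966, 0.0, -0.001]
contact_force: [0.1, -0.2, -1.4]
opening: 49.9
grip_force: 62.8
```

Run:
```python
from h import *
np.set_printoptions(precision=1,suppress=True)
c,i=wr("w8.png"); print([(r["at"],round(r["confidence"],2),onplane(c,r["at"],99)) for r in spot_point("switch_tip","wrist")[:2]])
go((547,4,111),120)
```

```text
[([458.4, 85.4], 0.82, array([446.6,  14.9,  99. ]))]
at [548.1   4.7 127. ] yaw 120.2 tilt 0.05 -> tool shift [ 1.3 -0.1 16. ] wz 0.2 rows>=1 t 19.43
```

carry_out(plan="0 0 8 0 0 0 0.3; 0 0 5 0 0 0 0.3; 0 0 4 0 0 0 0.3; 0 0 3 0 0 0 0.3; 0 0 3 0 0 0 0.3")

```text
t: 19.85
ee_pos: [547.8, 4.6, 103.7]
tcp_rot: [-0.26, 0.966, 0.0, 0.0]
contact_force: [-3.3, 1.8, 7.8]
opening: 50.0
grip_force: 63.3
```

carry_out(plan="0 0 2 0 0 0 0.3; 0 0 0 0 0 0 0.3; 0 0 0 0 0 0 0.3; 0 0 0 0 0 0 0.3; 0 0 0 0 0 0 0.3")

```text
t: 20.27
ee_pos: [547.9, 4.6, 103.5]
tcp_rot: [-0.26, 0.966, 0.0, 0.001]
contact_force: [-7.3, -0.1, 19.4]
opening: 50.2
grip_force: 65.1
```

carry_out(plan="0 0 1 0 0 0 0.3; 0 0 0 0 0 0 0.3; 0 0 0 0 0 0 0.3; 0 0 0 0 0 0 0.3; 0 0 0 0 0 0 0.3")

```text
t: 20.68
ee_pos: [547.9, 4.6, 103.4]
tcp_rot: [-0.26, 0.966, 0.0, 0.001]
contact_force: [-9.1, 0.7, 26.3]
opening: 50.2
grip_force: 65.9
```

carry_out(plan="0 0 0 0 0 0 0.3; 0 0 0 0 0 0 0.3; 0 0 0 0 0 0 0.3; 0 0 0 0 0 0 0.3; 0 0 0 0 0 0 0.3")

```text
t: 21.1
ee_pos: [547.9, 4.6, 103.5]
tcp_rot: [-0.26, 0.966, 0.0, 0.001]
contact_force: [-10.5, -0.5, 26.4]
opening: 49.7
grip_force: 65.9
```

carry_out(plan="0 0 0 0 0 0 0.3; 0 0 0 0 0 0 0.3; 0 0 0 0 0 0 0.3; 0 0 0 0 0 0 0.3; 0 0 0 0 0 0 0.3")

```text
t: 21.52
ee_pos: [547.9, 4.6, 103.4]
tcp_rot: [-0.26, 0.966, 0.0, 0.001]
contact_force: [-9.8, 1.0, 26.7]
opening: 50.2
grip_force: 65.9
```

carry_out(plan="0 0 0 0 0 0 0.3; 0 0 0 0 0 0 0.3; 0 0 0 0 0 0 0.3; 0 0 0 0 0 0 0.3; 0 0 0 0 0 0 0.3")

```text
t: 21.93
ee_pos: [548.0, 4.6, 103.4]
tcp_rot: [-0.26, 0.966, -0.0, 0.001]
contact_force: [-10.4, 0.4, 26.4]
opening: 50.3
grip_force: 65.9
```

carry_out(plan="0 0 0 0 0 0 0.3; 0 0 0 0 0 0 0.3; 0 0 0 0 0 0 0.3; 0 0 0 0 0 0 0.3; 0 0 0 0 0 0 0.3")

```text
t: 22.35
ee_pos: [547.9, 4.6, 103.5]
tcp_rot: [-0.26, 0.966, -0.0, 0.001]
contact_force: [-9.1, 1.2, 26.2]
opening: 50.0
grip_force: 65.9
```

carry_out(plan="0 0 0 0 0 0 0.3; 0 0 0 0 0 0 0.3; 0 0 0 0 0 0 0.3; 0 0 0 0 0 0 0.3; 0 0 0 0 0 0 0.3")

```text
t: 22.77
ee_pos: [548.0, 4.6, 103.5]
tcp_rot: [-0.26, 0.966, -0.0, 0.001]
contact_force: [-9.4, 0.9, 26.3]
opening: 50.1
grip_force: 65.9
```

carry_out(plan="0 0 0 0 0 0 0.3; 0 0 0 0 0 0 0.3; 0 0 0 0 0 0 0.3; 0 0 0 0 0 0 0.3; 0 0 0 0 0 0 0.3")

```text
t: 23.18
ee_pos: [547.9, 4.6, 103.4]
tcp_rot: [-0.26, 0.966, 0.0, 0.001]
contact_force: [-8.9, 0.5, 27.2]
opening: 50.0
grip_force: 65.9
```

carry_out(plan="0 0 -10 0 0 0 0.3; 0 0 -20 0 0 0 0.3; 0 0 -20 0 0 0 0.3; 0 0 0 0 0 0 0.3; 0 0 0 0 0 0 0.3")

```text
t: 23.6
ee_pos: [548.4, 4.4, 150.9]
tcp_rot: [-0.26, 0.966, -0.0, 0.001]
contact_force: [-0.2, 0.6, -1.9]
opening: 50.0
grip_force: 63.0
```

Run:
```python
from h import *
go((*pocket(39,0),150),120); go((*pocket(-39,78),150),120)
```

```text
at [548.4   4.4 150.9] yaw 120.1 tilt 0.12 -> tool shift [ 144.6 -271.7    0.9] wz 0.1 rows>=8 t 23.6
at [548.4   4.4 150.9] yaw 120.1 tilt 0.12 -> tool shift [ 183.2 -168.3    0.7] wz 0.1 rows>=7 t 23.6
```

carry_out(plan="10 -20 0 0 0 0 0.3; 18 -35 0 0 0 0 0.3; 18 -35 0 0 0 0 0.3; 18 -35 0 0 0 0 0.3; 18 -35 0 0 0 0 0.3")

```text
t: 24.02
ee_pos: [555.9, -176.4, 148.4]
tcp_rot: [-0.26, 0.966, 0.001, -0.001]
contact_force: [1.4, 0.4, -2.3]
opening: 50.7
grip_force: 62.9
```

carry_out(plan="18 -35 0 0 0 0 0.3; 18 -35 0 0 0 0 0.3; 18 -35 0 0 0 0 0.3; 18 -35 0 0 0 0 0.3; 18 -35 0 0 0 0 0.3")

```text
t: 24.43
ee_pos: [565.9, -373.2, 147.9]
tcp_rot: [-0.26, 0.966, 0.001, -0.001]
contact_force: [1.5, -0.4, -1.4]
opening: 49.9
grip_force: 62.9
```

carry_out(plan="4 -8 0 0 0 0 0.3; 0 0 20 0 0 0 0.3; 0 0 25 0 0 0 0.3; 0 0 0 0 0 0 0.3; 0 0 0 0 0 0 0.3")

```text
t: 24.85
ee_pos: [565.5, -379.0, 102.2]
tcp_rot: [-0.26, 0.966, 0.002, -0.002]
contact_force: [0.3, 0.4, -1.5]
opening: 50.1
grip_force: 63.1
```

Run:
```python
from h import *
go((*pocket(39,-78),16),120)
```

```text
at [ 565.5 -379.   102.2] yaw 120.1 tilt 0.36 -> tool shift [-1.  -3.1 86.2] wz 0.1 rows>=3 t 24.85
```

carry_out(plan="0 -2 25 0 0 0 0.3; 0 0 30 0 0 0 0.3; 0 0 17 0 0 0 0.3; 0 0 6 0 0 0 0.3; 0 0 0 0 0 0 0.3")

```text
t: 25.27
ee_pos: [567.9, -381.4, 26.4]
tcp_rot: [-0.26, 0.966, 0.001, -0.001]
contact_force: [-0.1, -0.6, -0.7]
opening: 50.2
grip_force: 63.1
```

carry_out(plan="0 0 3 0 0 0 0.3; 0 0 2 0 0 0 0.3; 0 0 1 0 0 0 0.3; 0 0 0 0 0 0 0.3; 0 0 0 0 0 0 0.3")

```text
t: 25.68
ee_pos: [569.0, -382.7, 22.1]
tcp_rot: [-0.26, 0.966, -0.0, 0.0]
contact_force: [-0.1, 0.3, -1.8]
opening: 50.1
grip_force: 63.1
```

carry_out(plan="0 0 3 0 0 0 0.3; 0 0 2 0 0 0 0.3; 0 0 1 0 0 0 0.3; 0 0 0 0 0 0 0.3; 0 0 0 0 0 0 0.3")

```text
t: 26.1
ee_pos: [568.7, -382.4, 15.7]
tcp_rot: [-0.26, 0.966, -0.0, 0.0]
contact_force: [-1.2, 1.2, 3.5]
opening: 50.5
grip_force: 63.7
```

carry_out(plan="0 0 0 0 0 0 0.8; 0 0 0 0 0 0 0.8; 0 0 0 0 0 0 0.8; 0 0 0 0 0 0 0.8; 0 0 -15 0 0 0 0.9")

```text
t: 26.52
ee_pos: [566.6, -381.0, 27.3]
tcp_rot: [-0.26, 0.966, 0.002, -0.002]
contact_force: [-1.3, 1.2, -0.9]
opening: 76.6
grip_force: 0.0
```

carry_out(plan="0 0 -30 0 0 0 0.9; 0 0 -35 0 0 5 1; 0 0 -35 0 0 7 1; 0 0 -35 0 0 7 1; 0 0 0 0 0 7 1")

```text
t: 26.93
ee_pos: [572.2, -384.8, 174.0]
tcp_rot: [-0.033, 0.999, -0.003, 0.005]
contact_force: [0.7, -0.7, 1.2]
opening: 85.4
grip_force: 0.0
```

carry_out(plan="0 0 0 0 0 7 1; 0 0 0 0 0 7 1; 0 0 0 0 0 0 1; 0 0 0 0 0 0 1; 0 0 0 0 0 0 1")

```text
t: 27.35
ee_pos: [568.5, -382.3, 165.0]
tcp_rot: [0.084, 0.996, 0.0, -0.0]
contact_force: [-0.2, 0.7, 0.2]
opening: 85.6
grip_force: 0.0
```

Run:
```python
from h import *
np.set_printoptions(precision=1,suppress=True)
T=get_calibration("top"); t=read_camera("top"); cv2.imwrite("pics/t3.png",t)
for l in("jar_black","jar_yellow","jar_orange"): print(l,[(np.round(r["at"]).tolist(),round(r["confidence"],2),onplane(T,r["at"],0)[:2]) for r in spot_point(l,"top")])
c,i=wr("w9.png")
for b,a in blobs(i,*OR,800): print("wrist or",b,a,onplane(c,b,52), "target",np.round(pocket(39,-78)))
go((613,331,180),80)
```

```text
jar_black [([153.0, 205.0], 0.59, array([615.2, 337.5])), ([283.0, 277.0], 0.23, array([451.3,  19.1]))]
jar_yellow [([388.0, 237.0], 0.74, array([ 551.9, -230. ])), ([347.0, 147.0], 0.43, array([ 772.7, -127.9]))]
jar_orange [([155.0, 321.0], 0.98, array([340.7, 314.7])), ([206.0, 320.0], 0.94, array([346.7, 197.7])), ([448.0, 232.0], 0.67, array([ 566.9, -376.4]))]
wrist or [314.8 226.5] 3768 [ 567.2 -381.4   52. ] target [ 567. -381.]
at [ 568.6 -382.3  165.1] yaw 80.2 tilt 0.02 -> tool shift [ 77.7 710.5 -14.8] wz 0.2 rows>=18 t 27.6
```

View pics/t3.png

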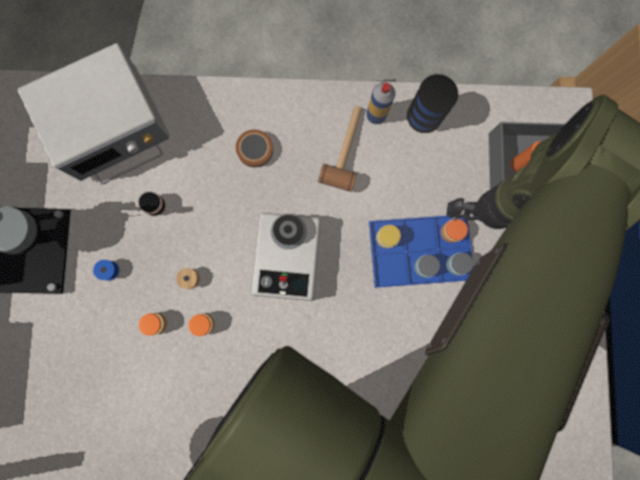

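Yellow (388,237) and orange (455,230) stand in the tray. Black (151,203) has not moved, and the toggle is still at TOUCH. Going to black.

carry_out(plan="2 20 -10 0 0 0 1; 4 39 0 0 0 0 1; 4 39 0 0 0 0 1; 4 39 0 0 0 0 1; 4 39 0 0 0 0 1")

```text
t: 28.02
ee_pos: [580.9, -204.5, 175.4]
tcp_rot: [0.086, 0.996, 0.0, 0.0]
contact_force: [0.8, -1.2, -0.1]
opening: 85.6
grip_force: 0.0
```

carry_out(plan="4 39 0 0 0 0 1; 4 39 0 0 0 0 1; 4 39 0 0 0 0 1; 4 39 0 0 0 0 1; 4 39 0 0 0 0 1")

```text
t: 28.43
ee_pos: [594.6, -8.5, 175.5]
tcp_rot: [0.086, 0.996, 0.0, 0.0]
contact_force: [0.5, -0.4, -0.5]
opening: 85.1
grip_force: 0.0
```

carry_out(plan="4 39 0 0 0 0 1; 4 39 0 0 0 0 1; 4 39 0 0 0 0 1; 4 39 0 0 0 0 1; 4 39 0 0 0 0 1")

```text
t: 28.85
ee_pos: [608.3, 187.2, 175.5]
tcp_rot: [0.086, 0.996, 0.0, 0.0]
contact_force: [0.9, 0.0, -0.8]
opening: 85.4
grip_force: 0.0
```

carry_out(plan="5 39 0 0 0 0 1; 6 39 0 0 0 0 1; 6 32 0 0 0 0 1; 0 0 0 0 0 0 1; 0 0 0 0 0 0 1")

```text
t: 29.27
ee_pos: [610.0, 298.4, 174.8]
tcp_rot: [0.084, 0.996, -0.0, -0.0]
contact_force: [-0.1, -0.5, -1.1]
opening: 85.8
grip_force: 0.0
```

Run:
```python
from h import *
np.set_printoptions(precision=1,suppress=True)
c,i=wr("w10.png"); r=spot_point("jar_black","wrist"); print([(x["at"],round(x["confidence"],2),onplane(c,x["at"],0)[:2]) for x in r])
for l in (cut_out("jar_black","wrist")):
    print(l["rect"],round(l["confidence"],2))
    g=cv2.cvtColor(i,cv2.COLOR_BGR2GRAY); k=l["mask"]&(g<75); v,u=np.nonzero(k); print(k.sum(),u.mean(),v.mean(),onplane(c,(u.mean(),v.mean()),48))
go((613,331,100),80)
```

```text
[([359.8, 209.5], 0.6, array([615.9, 335.7]))]
[329.3, 180.7, 401.4, 256.0] 0.72
3848 362.9272349272349 219.3762993762994 [612.6 333.2  48. ]
at [610.5 295.3 175.2] yaw 80.1 tilt 0.04 -> tool shift [ 3.6 35.6 75.2] wz 0.1 rows>=3 t 29.42
```

View pics/w10.png

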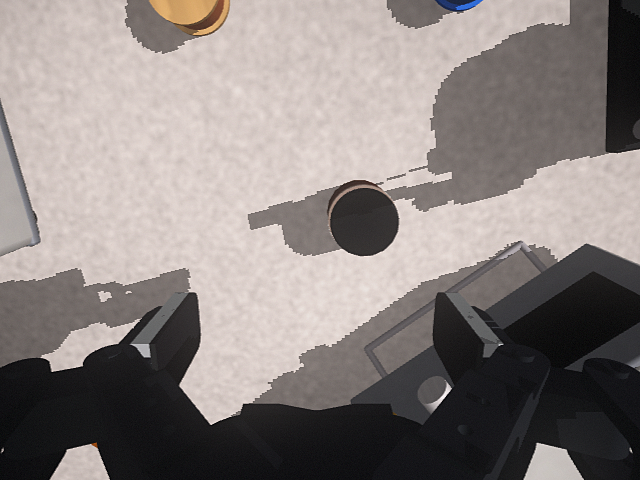

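Black is at (363,219), i.e. (613,333). The oven handle (520,243)–(365,350) is about 40 mm clear of the right finger. Descending.

carry_out(plan="2 18 0 0 0 0 1; 2 19 10 0 0 0 1; 0 0 30 0 0 0 1; 0 0 30 0 0 0 1; 0 0 15 0 0 0 1")

```text
t: 29.83
ee_pos: [611.3, 332.6, 86.0]
tcp_rot: [0.086, 0.996, -0.001, -0.002]
contact_force: [-0.6, -1.0, -0.1]
opening: 85.0
grip_force: 0.0
```

carry_out(plan="0 0 20 0 0 0 1; 0 0 20 0 0 0 1; 0 0 10 0 0 0 1; 0 0 0 0 0 0 1; 0 0 0 0 0 0 1")

```text
t: 30.25
ee_pos: [612.6, 333.2, 39.8]
tcp_rot: [0.086, 0.996, -0.0, -0.001]
contact_force: [0.0, 0.4, 0.6]
opening: 85.1
grip_force: 0.0
```

Run:
```python
from h import *
np.set_printoptions(precision=1,suppress=True)
c,i=wr("w11.png")
for l in (cut_out("jar_black","wrist"))[:1]:
    g=cv2.cvtColor(i,cv2.COLOR_BGR2GRAY); k=l["mask"]&(g<75); v,u=np.nonzero(k); print(round(l["confidence"],2),k.sum(),u.mean(),v.mean(),onplane(c,(u.mean(),v.mean()),48))
go((613,332.5,12),80)
```

```text
0.65 13530 315.3657058388766 302.9206208425721 [610.5 334.9  48. ]
at [613.9 334.   41.6] yaw 80.1 tilt 0.12 -> tool shift [ 0.7 -1.7 29.6] wz 0.1 rows>=1 t 30.35
```

carry_out(plan="1 0 12 0 0 0 1; 0 0 12 0 0 0 1; 0 0 5 0 0 0 1; 0 0 0 0 0 0 1; 0 0 0 0 0 0 1")

```text
t: 30.77
ee_pos: [611.2, 333.4, 10.4]
tcp_rot: [0.086, 0.996, -0.0, -0.001]
contact_force: [-0.1, 0.1, -0.7]
opening: 85.5
grip_force: 0.0
```

Run:
```python
from h import *
go((612,333.5,12),80)
```

```text
at [611.2 333.4  10.4] yaw 80.1 tilt 0.1 -> tool shift [-0.8  0.2 -1.6] wz 0.1 rows>=1 t 30.77
```

carry_out(plan="0 0 -1 0 0 0 1; 0 0 0 0 0 0 0.7; 0 0 0 0 0 0 0.3; 0 0 0 0 0 0 0.3; 0 0 0 0 0 0 0.3")

```text
t: 31.18
ee_pos: [612.6, 334.2, 13.2]
tcp_rot: [0.086, 0.996, 0.0, 0.001]
contact_force: [1.2, 0.0, 6.9]
opening: 49.7
grip_force: 63.0
```

carry_out(plan="0 0 0 0 0 0 0.3; 0 0 0 0 0 0 0.3; 0 0 0 0 0 0 0.3; 0 0 0 0 0 0 0.3; 0 0 0 0 0 0 0.3")

```text
t: 31.6
ee_pos: [612.6, 334.2, 13.2]
tcp_rot: [0.086, 0.996, 0.0, 0.001]
contact_force: [-0.9, 0.2, 6.5]
opening: 49.6
grip_force: 62.8
```

carry_out(plan="0 0 -15 0 0 0 0.3; 0 0 -30 0 0 0 0.3; 0 0 -35 0 0 0 0.3; 0 0 -35 0 0 0 0.3; 0 0 -35 0 0 0 0.3")

```text
t: 32.02
ee_pos: [611.1, 333.4, 163.0]
tcp_rot: [0.086, 0.996, -0.0, -0.001]
contact_force: [-0.1, 0.1, -1.0]
opening: 50.1
grip_force: 62.6
```

Run:
```python
from h import *
print(status.sense()["opening"],status.sense()["grip_force"],status.sense()["contact_force"]); go((547,4,160),80)
```

```text
50.05147147022128 62.57055044174194 [-0.12308571  0.09539714 -0.98562198]
at [611.1 333.4 163. ] yaw 80.1 tilt 0.1 -> tool shift [   6.8 -335.5    3.4] wz 0.1 rows>=9 t 32.02
```

carry_out(plan="1 -20 0 0 0 0 0.3; 1 -38 0 0 0 0 0.3; 1 -38 0 0 0 0 0.3; 1 -38 0 0 0 0 0.3; 1 -38 0 0 0 0 0.3")

```text
t: 32.43
ee_pos: [576.4, 163.7, 161.7]
tcp_rot: [0.086, 0.996, -0.0, -0.0]
contact_force: [-0.1, -0.7, -1.4]
opening: 50.0
grip_force: 62.6
```

carry_out(plan="1 -38 0 0 0 0 0.3; 1 -38 0 0 0 0 0.3; 0 -38 0 0 0 0 0.3; 0 -32 0 0 0 0 0.3; 0 -17 0 0 0 0 0.3")

```text
t: 32.85
ee_pos: [546.1, 1.6, 161.9]
tcp_rot: [0.087, 0.996, -0.001, -0.001]
contact_force: [-0.1, 1.4, -1.0]
opening: 50.0
grip_force: 62.7
```

carry_out(plan="0 0 15 0 0 0 0.3; 0 0 15 0 0 0 0.3; 0 0 5 0 0 0 0.3; 0 0 0 0 0 0 0.3; 0 0 0 0 0 0 0.3")

```text
t: 33.27
ee_pos: [547.2, 5.2, 127.1]
tcp_rot: [0.086, 0.996, -0.0, -0.001]
contact_force: [1.1, 0.7, -1.4]
opening: 50.2
grip_force: 62.7
```

Run:
```python
from h import *
np.set_printoptions(precision=1,suppress=True)
c,i=wr("w12.png"); print([(r["at"],round(r["confidence"],2),onplane(c,r["at"],99)) for r in spot_point("switch_tip","wrist")[:2]])
go((547,4,113),80)
```

```text
[([292.0, 36.8], 0.9, array([446.3,  14.4,  99. ]))]
at [548.2   5.3 128. ] yaw 80.2 tilt 0.05 -> tool shift [ 0.9 -1.5 15. ] wz 0.2 rows>=1 t 33.37
```

carry_out(plan="0 -1 8 0 0 0 0.3; 0 0 5 0 0 0 0.3; 0 0 4 0 0 0 0.3; 0 0 3 0 0 0 0.3; 0 0 3 0 0 0 0.3")

```text
t: 33.78
ee_pos: [547.9, 4.1, 104.9]
tcp_rot: [0.086, 0.996, 0.0, 0.0]
contact_force: [-8.3, 0.3, 38.1]
opening: 49.9
grip_force: 66.4
```

carry_out(plan="0 0 2 0 0 0 0.3; 0 0 0 0 0 0 0.3; 0 0 0 0 0 0 0.3; 0 0 0 0 0 0 0.3; 0 0 0 0 0 0 0.3")

```text
t: 34.2
ee_pos: [547.9, 4.1, 105.0]
tcp_rot: [0.086, 0.996, 0.0, 0.001]
contact_force: [-8.2, 0.4, 23.6]
opening: 49.7
grip_force: 65.2
```

carry_out(plan="0 0 0.5 0 0 0 0.3; 0 0 0 0 0 0 0.3; 0 0 0 0 0 0 0.3; 0 0 0 0 0 0 0.3; 0 0 0 0 0 0 0.3")

```text
t: 34.62
ee_pos: [547.9, 4.1, 105.0]
tcp_rot: [0.086, 0.996, 0.0, 0.001]
contact_force: [-9.1, 0.7, 27.0]
opening: 49.6
grip_force: 65.3
```

carry_out(plan="0 0 0 0 0 0 0.3; 0 0 0 0 0 0 0.3; 0 0 0 0 0 0 0.3; 0 0 0 0 0 0 0.3; 0 0 0 0 0 0 0.3")

```text
t: 35.03
ee_pos: [547.9, 4.1, 105.0]
tcp_rot: [0.086, 0.996, 0.0, 0.001]
contact_force: [-10.4, -0.0, 27.0]
opening: 50.3
grip_force: 65.3
```

carry_out(plan="0 0 0 0 0 0 0.3; 0 0 0 0 0 0 0.3; 0 0 0 0 0 0 0.3; 0 0 0 0 0 0 0.3; 0 0 0 0 0 0 0.3")

```text
t: 35.45
ee_pos: [548.0, 4.0, 105.0]
tcp_rot: [0.086, 0.996, 0.0, 0.001]
contact_force: [-9.8, 0.4, 26.8]
opening: 49.8
grip_force: 65.3
```

carry_out(plan="0 0 0 0 0 0 0.3; 0 0 0 0 0 0 0.3; 0 0 0 0 0 0 0.3; 0 0 0 0 0 0 0.3; 0 0 0 0 0 0 0.3")

```text
t: 35.87
ee_pos: [548.0, 4.1, 105.0]
tcp_rot: [0.086, 0.996, 0.0, 0.001]
contact_force: [-9.3, 0.1, 27.0]
opening: 50.0
grip_force: 65.3
```

carry_out(plan="0 0 0 0 0 0 0.3; 0 0 0 0 0 0 0.3; 0 0 0 0 0 0 0.3; 0 0 0 0 0 0 0.3; 0 0 0 0 0 0 0.3")

```text
t: 36.28
ee_pos: [547.9, 4.1, 105.0]
tcp_rot: [0.086, 0.996, 0.0, 0.001]
contact_force: [-8.4, -0.3, 26.5]
opening: 49.9
grip_force: 65.3
```

carry_out(plan="0 0 0 0 0 0 0.3; 0 0 0 0 0 0 0.3; 0 0 0 0 0 0 0.3; 0 0 0 0 0 0 0.3; 0 0 0 0 0 0 0.3")

```text
t: 36.7
ee_pos: [548.0, 4.1, 105.0]
tcp_rot: [0.086, 0.996, 0.0, 0.001]
contact_force: [-9.4, -0.2, 26.0]
opening: 50.0
grip_force: 65.3
```

carry_out(plan="0 0 0 0 0 0 0.3; 0 0 0 0 0 0 0.3; 0 0 0 0 0 0 0.3; 0 0 0 0 0 0 0.3; 0 0 0 0 0 0 0.3")

```text
t: 37.12
ee_pos: [548.0, 4.1, 105.0]
tcp_rot: [0.086, 0.996, 0.0, 0.001]
contact_force: [-8.8, -0.3, 26.5]
opening: 50.0
grip_force: 65.3
```

carry_out(plan="0 0 -10 0 0 0 0.3; 0 0 -20 0 0 0 0.3; 0 0 -20 0 0 0 0.3; 0 0 0 0 0 0 0.3; 0 0 0 0 0 0 0.3")

```text
t: 37.53
ee_pos: [548.3, 4.0, 152.3]
tcp_rot: [0.086, 0.996, 0.0, 0.001]
contact_force: [-0.3, 0.7, -1.6]
opening: 50.1
grip_force: 62.7
```

Run:
```python
from h import *
np.set_printoptions(precision=1,suppress=True)
go((*pocket(-39,78),150),80)
go((*pocket(39,0),150),80)
print(status.sense()["opening"])
```

```text
at [548.3   4.  152.3] yaw 80.1 tilt 0.12 -> tool shift [  32.  -246.3    2.2] wz 0.1 rows>=7 t 37.53
at [548.3   4.  152.3] yaw 80.1 tilt 0.12 -> tool shift [ -63.9 -300.7    2.3] wz 0.1 rows>=8 t 37.53
50.076482398000586
```

carry_out(plan="0 0 0 0 0 6 0.3; 0 0 0 0 0 6 0.3; 0 0 0 0 0 6 0.3; 0 0 0 0 0 6 0.3; 0 0 0 0 0 6 0.3")

```text
t: 37.95
ee_pos: [546.3, 4.0, 149.8]
tcp_rot: [0.343, 0.939, -0.001, -0.001]
contact_force: [-0.0, 0.2, -1.6]
opening: 50.2
grip_force: 62.5
```

carry_out(plan="-8 -20 0 0 0 0 0.3; -14 -33 0 0 0 0 0.3; -14 -33 0 0 0 0 0.3; -14 -33 0 0 0 0 0.3; -14 -33 0 0 0 0 0.3")

```text
t: 38.37
ee_pos: [497.5, -154.6, 150.0]
tcp_rot: [0.34, 0.94, -0.0, -0.001]
contact_force: [1.3, -0.7, -1.4]
opening: 50.0
grip_force: 62.6
```

carry_out(plan="-14 -33 0 0 0 0 0.3; -12 -28 0 0 0 0 0.3; -6 -15 15 0 0 0 0.3; 0 0 30 0 0 0 0.3; 0 0 0 0 0 0 0.3")

```text
t: 38.78
ee_pos: [470.6, -231.8, 101.0]
tcp_rot: [0.342, 0.94, 0.001, -0.004]
contact_force: [-1.2, 1.0, -3.1]
opening: 50.1
grip_force: 62.8
```

Run:
```python
from h import *
go((*pocket(-39,78),17),50.6)
```

```text
at [ 470.6 -231.8  101. ] yaw 50.0 tilt 0.51 -> tool shift [-4.7  1.7 84. ] wz -0.6 rows>=3 t 38.78
```

carry_out(plan="-1 0 25 0 0 0 0.3; 0 0 30 0 0 0 0.3; 0 0 17 0 0 0 0.3; 0 0 5 0 0 0 0.3; 0 0 0 0 0 0 0.3")

```text
t: 39.2
ee_pos: [474.2, -231.8, 28.3]
tcp_rot: [0.34, 0.94, 0.0, -0.002]
contact_force: [0.1, -0.2, -1.0]
opening: 49.5
grip_force: 62.7
```

carry_out(plan="0 0 2 0 0 0 0.3; 0 0 2 0 0 0 0.3; 0 0 0 0 0 0 0.3; 0 0 0 0 0 0 0.3; 0 0 0 0 0 0 0.3")

```text
t: 39.62
ee_pos: [476.3, -233.5, 26.6]
tcp_rot: [0.341, 0.94, -0.0, 0.001]
contact_force: [0.8, -0.5, -1.7]
opening: 50.2
grip_force: 62.8
```

Run:
```python
from h import *
go((*pocket(-39,78),17),50.6)
```

```text
at [ 476.3 -233.5   26.6] yaw 50.1 tilt 0.07 -> tool shift [ 1.5 -0.9  9.6] wz -0.5 rows>=1 t 39.62
```

carry_out(plan="0 0 4 0 0 0 0.3; 0 0 3 0 0 0 0.3; 0 0 2 0 0 0 0.3; 0 0 1 0 0 0 0.3; 0 0 0 0 0 0 0.3")

```text
t: 40.03
ee_pos: [475.7, -233.2, 17.1]
tcp_rot: [0.341, 0.94, 0.0, 0.0]
contact_force: [-5.5, 3.0, 16.6]
opening: 49.9
grip_force: 64.8
```

carry_out(plan="0 0 0 0 0 0 0.3; 0 0 0 0 0 0 0.3; 0 0 0 0 0 0 0.3; 0 0 0 0 0 0 0.3; 0 0 0 0 0 0 0.3")

```text
t: 40.45
ee_pos: [475.7, -233.2, 17.1]
tcp_rot: [0.341, 0.94, -0.0, 0.0]
contact_force: [-4.5, 3.0, 15.8]
opening: 50.3
grip_force: 64.8
```

Black is on the pocket floor. I'll release it and rise, then turn and shut the fingers for the toggle.

carry_out(plan="0 0 -2 0 0 0 0.3; 0 0 0 0 0 0 0.8; 0 0 0 0 0 0 0.8; 0 0 0 0 0 0 0.8; 0 0 0 0 0 0 0.8")

```text
t: 40.87
ee_pos: [475.7, -233.2, 17.5]
tcp_rot: [0.341, 0.94, 0.0, -0.0]
contact_force: [-0.2, -0.0, -0.3]
opening: 68.1
grip_force: 0.0
```

carry_out(plan="0 0 -15 0 0 0 0.9; 0 0 -30 0 0 0 0.9; 0 0 -35 0 0 0 0.9; 0 0 -35 0 0 -7 0.5; 0 0 -35 0 0 -7 0")

```text
t: 41.28
ee_pos: [475.3, -233.0, 169.0]
tcp_rot: [0.221, 0.975, 0.0, -0.0]
contact_force: [0.6, -0.7, 0.5]
opening: 54.2
grip_force: 0.0
```

carry_out(plan="0 0 0 0 0 -7 0; 0 0 0 0 0 -7 0; 0 0 0 0 0 -6 0; 0 0 0 0 0 0 0; 0 0 0 0 0 0 0")

```text
t: 41.7
ee_pos: [475.7, -233.2, 167.6]
tcp_rot: [0.053, 0.999, 0.0, -0.0]
contact_force: [0.4, -0.6, 0.2]
opening: 0.3
grip_force: 0.0
```

Run:
```python
from h import *
np.set_printoptions(precision=1,suppress=True)
c,i=wr("w13.png")
for l in (cut_out("jar_black","wrist"))[:1]:
    g=cv2.cvtColor(i,cv2.COLOR_BGR2GRAY); k=l["mask"]&(g<75); v,u=np.nonzero(k); print(l["rect"],round(l["confidence"],2),k.sum(),onplane(c,(u.mean(),v.mean()),52),pocket(-39,78))
go((477.4,11.2,170),84)
```

```text
[279.4, 183.2, 350.8, 266.6] 0.57 4050 [ 476.  -233.7   52. ] (np.float64(474.57466521949493), np.float64(-233.177995892024))
at [ 475.6 -233.1  167.5] yaw 84.0 tilt 0.04 -> tool shift [ 23.8 243.2  -2.5] wz 0.0 rows>=6 t 41.8
```

View pics/w13.png

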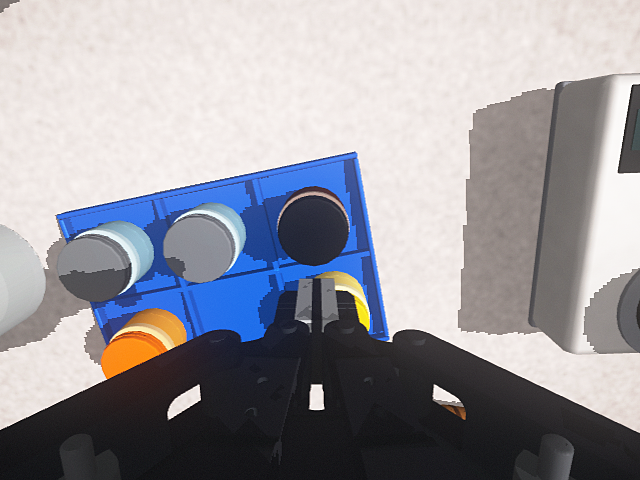

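The wrist view shows black (313,227), yellow (345,300) and orange (145,345) each upright in its own pocket. Both grey jars are undisturbed. Now for the switch.

carry_out(plan="2 23 0 0 0 0 0; 4 38 0 0 0 0 0; 4 38 0 0 0 0 0; 4 38 0 0 0 0 0; 4 38 0 0 0 0 0")

```text
t: 42.22
ee_pos: [475.4, -55.9, 167.6]
tcp_rot: [0.053, 0.999, 0.0, -0.0]
contact_force: [1.0, 0.1, 0.3]
opening: 0.1
grip_force: 0.0
```

carry_out(plan="4 36 0 0 0 0 0; 2 30 0 0 0 0 0; 0 0 0 0 0 0 0; 0 0 0 0 0 0 0; 0 0 0 0 0 0 0")

```text
t: 42.63
ee_pos: [476.5, 8.7, 167.6]
tcp_rot: [0.051, 0.999, -0.0, -0.0]
contact_force: [-0.4, 0.4, -0.1]
opening: 0.2
grip_force: 0.0
```

Run:
```python
from h import *
np.set_printoptions(precision=1,suppress=True)
c,i=wr("w14.png"); print([(r["at"],round(r["confidence"],2),onplane(c,r["at"],99)) for r in spot_point("switch_tip","wrist")[:2]])
print([(r["at"],round(r["confidence"],2),onplane(c,r["at"],100)) for r in spot_point("plate_top","wrist")[:2]])
go((477.4,11.2,84),84)
```

```text
[([318.6, 194.6], 0.62, array([446.4,  14.7,  99. ]))]
[]
at [476.5   7.9 167.7] yaw 84.0 tilt 0.02 -> tool shift [-0.6  3.4 83.7] wz 0.0 rows>=3 t 42.78
```

View pics/w14.png

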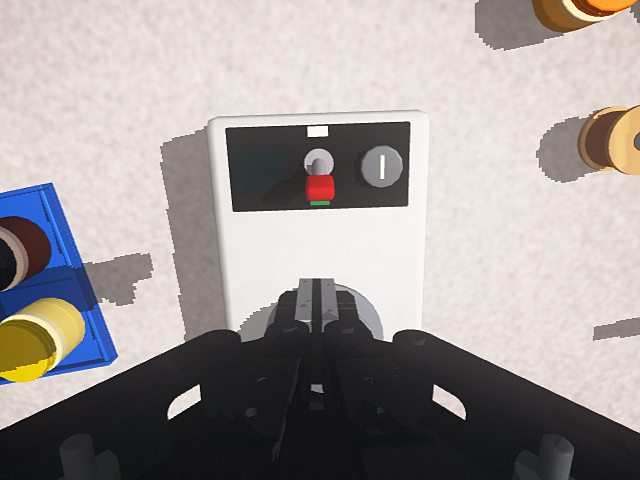

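The toggle (319,185) is in line with the shut fingers (317,300). Descending behind it and pushing.

carry_out(plan="-1 4 25 0 0 0 0; 0 0 30 0 0 0 0; 0 0 20 0 0 0 0; 0 0 7 0 0 0 0; 0 0 0 0 0 0 0")

```text
t: 43.2
ee_pos: [476.2, 11.9, 84.1]
tcp_rot: [0.052, 0.999, -0.0, -0.002]
contact_force: [0.2, 0.0, 0.4]
opening: -0.1
grip_force: 0.0
```

Run:
```python
from h import *
go((435.6,15.6,84),84)
```

```text
at [476.2  11.9  84.1] yaw 84.0 tilt 0.22 -> tool shift [40.8 -0.5  0.3] wz 0.0 rows>=1 t 43.2
```

carry_out(plan="8 0 0 0 0 0 0; 8 0 0 0 0 0 0; 8 0 0 0 0 0 0; 7 0 0 0 0 0 0; 7 0 0 0 0 0 0")

```text
t: 43.62
ee_pos: [439.7, 16.8, 86.6]
tcp_rot: [0.051, 0.999, 0.0, 0.001]
contact_force: [1.1, 0.4, -0.2]
opening: 0.2
grip_force: 0.1
```

carry_out(plan="2 0 0 0 0 0 0; 0 0 0 0 0 0 0; 0 0 0 0 0 0 0; 0 0 0 0 0 0 0; 0 0 0 0 0 0 0")

```text
t: 44.03
ee_pos: [438.2, 16.9, 85.7]
tcp_rot: [0.051, 0.999, 0.0, -0.0]
contact_force: [0.3, 0.7, -0.0]
opening: 0.2
grip_force: 0.1
```

carry_out(plan="-15 0 0 0 0 0 0; -20 0 0 0 0 0 0; 0 0 -30 0 0 0 0; 0 0 -40 0 0 0 0; -30 0 -20 0 0 0 0")

```text
t: 44.45
ee_pos: [499.9, 10.5, 178.5]
tcp_rot: [0.051, 0.999, 0.0, -0.001]
contact_force: [0.8, -0.7, 0.6]
opening: 0.0
grip_force: 0.0
```

Run:
```python
from h import *
np.set_printoptions(precision=1,suppress=True)
go((477.4,11.2,174),84)
c,i=wr("w15.png"); print([(r["at"],round(r["confidence"],2),onplane(c,r["at"],99)) for r in spot_point("switch_tip","wrist")[:2]])
t=read_camera("top")
o=np.zeros((600,800,3),np.uint8); o[:480,:640]=i; o[380:600,400:800]=cv2.resize(t[200:310,350:550],(400,220)); cv2.imwrite("pics/w15.png",o)
```

```text
at [499.9  10.5 178.5] yaw 84.2 tilt 0.14 -> tool shift [22.4 -1.6  4.6] wz 0.2 rows>=1 t 44.45
[([307.7, 98.0], 0.84, array([418.5,  15.9,  99. ]))]
```

View pics/w15.png

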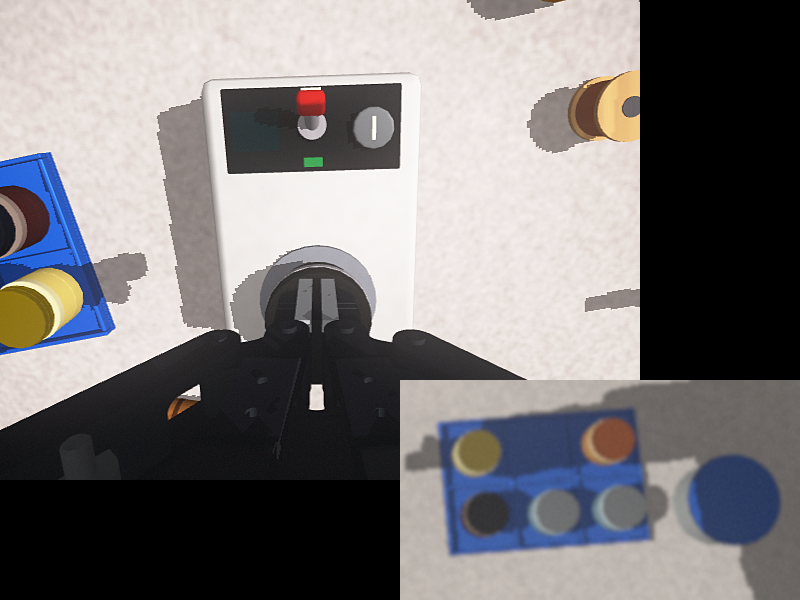

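The toggle (311,102) now leans to the white mark; its tip at x=418.5 puts it at OFF. All three jars stand upright in their pockets, so I'm handing in.

```bash
python3 -c "
from workcell import env
print(env.job_done())"
```

```text
the job is handed in; nothing more can be done
None
```

The yellow, orange and black jars (the only coloured caps on the bench) were mixed in that order and now stand upright in free tray pockets, the mixer is switched OFF, and the job is handed in; no verdict came back.

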